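# Free a notched divider from the edging jig and restore the jig

## Task

The bottle, jar and carton standing on the front of the jig are in the way: move all three, upright, onto the black rubber mat, then swing the jig's hold-down bar up past vertical, slide the dark divider out forwards from under the bridge and lay it flat on the cork-topped rest, centred and lined up with it. Then swing the bar fully down again, and only after that put the bottle, the jar and the carton back upright, each on the very spot where it stood at the start.

Things in the scene. Friction and masses are not known exactly. Their poses are not given: they have to be found in the camera images.
- bottle_c (a point): White plastic glue bottle, standing, 44 mm in diameter, 90 mm high with a narrower neck and white cap at the top (grip it at half height or lower), about 100 g. Point: on its axis, half-way up. z along its axis.
- jar_c (a point): Glass jar with a steel screw lid and a paper label, standing, 60 mm in diameter, 72 mm high, about 200 g. Point: on its axis, half-way up. z along its axis.
- carton_c (a point): Brown cardboard carton with a pale band over its top, standing, 42 x 42 mm square, 76 mm high, about 150 g. Point: its centre, half-way up. x, y square to its sides, z up. Bottle, jar and carton stand in any order in a row, some 85 apart, on the front of the jig's board (top 12 above the table).
- divider_c (a point): Dark divider strip lying flat in the jig, 130 mm long (x), 56 wide (y), 18 thick, about 100 g; its tined +x end is under the bridge. Point: its centre, half-way up. It lies on a runner 40 wide, 10 above the board, so both long edges are free; from 10 ahead (-x) of the point on it is clear of the bridge, to grip across y. Slide it 50 or more to the jig's -x before lifting.
- jig: Edging jig, fixed (sizes in mm). Origin: table height, on its centre line; -x is its open front, z up. Plywood board x = -155 to 150, 250 wide, 12 thick. Bridge 78 wide over x = 60 to 100, top at z = 53, 3 above the divider. Bottle, jar, carton stand at about x = -120. The bar's hinge axis runs along y at x = 125, z = 55. A loose offcut lies on the board near x = 50, y = 100.
- bar_handle (a point): Middle of the hold-down bar's cross handle, a steel rod of diameter 14 mm along the jig's y, 40 free between two toes that hang 32 below it; side arms 96 apart join it to the hinge. Bar down: at x = -45, z = 72 of the jig, 170 ahead of and 17 above the hinge axis; the toes then stand before the divider's front end and lock it in.
- bar (a joint): Angle of the hold-down bar, rad: 0 down on the divider, pi/2 upright, 1.9 the end of travel (leaning back). The hinge is stiff: it stays where it is left, and takes about 3 to 6 N at the handle.
- mat: Black rubber mat lying fixed on the table, 270 mm (x) by 110 mm (y), 6 mm thick; the side area. Origin: centre of its underside.
- rest: Wooden rest with cork top, a fixed batten 140 mm long (x), 44 wide (y), 18 high; the divider overhangs it by 6 on each long side. Origin: centre of its underside. Mat and rest lie beside each other on the side that the jig's front faces; which is nearer varies.
Mind the look-alikes: they are no part of the job. What is shaped like the part that bears jar_c but red is not meant.

How it is judged:
By the outcome, as a careful person would: the job done as asked, in the order asked, and still so for the second after the job is handed in, with the robot touching nothing.
It also fails if it takes over 152 s, if anything falls off the work surface, if the arm or the gripper's body presses on something with over 40 N, if the wrist force passes 120 N, or if a joint passes its speed limit or range.

## Robot

A 6-joint arm with a two-finger parallel gripper is mounted at the origin on the work surface. World frame = base frame: x ahead of the robot, y to its left, z up, the work surface at z = 0. Lengths are in mm, angles in degrees, forces in N, time in s.
With the tool pointing down it reaches from about 275 to 750 mm from the base axis. Payload 10.2 kg.
Tool frame: the origin (TCP) lies between the finger pads; the fingertips stand robot.finger_overhang ahead of it and the grasp point (between the pads) lies 8 mm behind it (robot.finger_overhang is the distance from the TCP to the fingertips, in mm); z points along the fingers, y is the line along which they close (so a half turn about z gives the same grasp; the last joint's range is limited). The gripper opens to 88 mm and grips with 3 to 60 N. Pads are 18 mm wide; open, the fingers measure 123 mm over their backs; the gripper's body (75 mm by 187 mm) begins 45 mm behind the grasp point.
Start: joints at [-76.685, 17.928, 85.812, -0, 76.261, -12.8], TCP at [231.084, -471.414, 249.72] pointing down, gripper open.
Joint ranges: [-168.41, 168.41], [-55.51, 124.54], [10.69, 146.95], [-70.63, 250.63], [1, 178], [-165.06, 165.06]. Speed limits (degrees/s): [136.94, 136.94, 172.46, 180, 180, 180].

## Interface

Orientations are given as a 3x3 rotation matrix whose columns are the frame's x, y, z axes.
In Python, from rig import robot, camera, calibration gives the robot as it stands. The module is installed in compiled form; this text tells all that it offers.
- The arm moves only by the tool carry_out, never from a script. Its argument "targets" is a list of rows, each a list of 3 entries, a list of its own where there are three numbers: the shift along the tool's x, y, z in units of 50 mm (1.0 is 50 mm), then the turn, a rotation vector about the tool's x, y, z in rad, then the finger opening in mm, from 0 to 88.1. A call has exactly 10 rows; each row shifts and turns the commanded pose from where the row before left it, along the tool's axes as they then stand; what a row does not reach is not made up. A row lasts 1/10 s, in which the tool goes at most 50 mm and 8.59 degrees, less where a joint would pass 70% of its speed; a pose out of reach is approached as far as the arm can. A call is refused whole if a number of a shift passes 1 or a number of a turn 0.15, either way. A call with a gripper value outside its range is refused whole. The fingers move at their own pace and stop on an object; the grip force is fixed at half the most. Time passes only in rows, so rows that do not move let the fingers close, or fill a call up. It gives the time, the measured TCP pose, the force, the opening and the grip force at its end, in the units of the state.
- robot.state(): the state, without advancing time (a new reading comes with each control period).
- camera(name): name is "scene" or "side" or "wrist"; returns the picture (480x640x3 uint8, blue, green, red); there is no depth.
- calibration(name): a dict with "intrinsics" (3x3 intrinsics, pixels), "R" (3x3) and "t" (3): a world point X has camera coordinates R X + t; the wrist camera has in their place "T_tool_cam" (4x4, takes a point from camera to tool coordinates, whose origin is the TCP and whose axes are the flange's). Camera axes: x right, y down, z forward; pixel columns grow to the right and rows downward; lengths in mm; the calibration is good to about 2 mm. The wrist camera is an equidistant fisheye: a pixel r from the principal point sees the ray r / f radians off the axis. A picture is of the moment at which its call begins: read the wrist's pose just before it. calibration takes no time and is no camera call.
- robot.job_done(): hands the job in; it is judged then, once.
The state is a dict: "time_s": time; "joint_positions": joint angles; "joint_vel": joint speeds; "effort": joint torques, N m; "tcp_pos": TCP position; "tool_rot": TCP orientation; "ft_force": force on the tool from outside, world axes, zero at the start; "moment": the same for the moment, N m; "opening": finger opening in mm; "grasp_force": force on a finger pad.
Only numpy, scipy, OpenCV 4.12 (cv2) and the standard library are available. Lean on these libraries where they do the work, as an engineer would, in place of code of your own. Each camera call takes 0.05 s, during which the arm holds its last target. There are 200 camera calls.

## Working session

There is one attempt and no reset: what is moved stays moved. The work goes in short steps, Python scripts to look and compute and a tool call to move; the robot and the scene stay as the last step left them, time stands still between calls to the robot, and variables do not carry over. Pictures are saved under pics/ and viewed, at most 15 in all, crops included, and the job is handed in when it is done.

Besides the shell and the picture viewer there is one more tool, called after "Emit:" as name(argument=value, ...), one argument or row to a line, values as JSON. carry_out: Moves the arm, as the interface text tells. Its arguments: {"type":"object","properties":{"targets":{"type":"array"}},"required":["targets"]}

```bash
mkdir -p pics; python3 - <<'E'
from rig import robot,camera,calibration
import cv2,numpy as np
np.set_printoptions(precision=4,suppress=True)
s=robot.state();print(s); print(getattr(robot,'finger_overhang',None))
for n in ("scene","side","wrist"):
    cv2.imwrite(f"pics/{n}0.png",camera(n)); print(n,calibration(n))
E
```

```text
{'time_s': 0.0, 'joint_positions': array([-76.6816,  17.9596,  85.8524,  -0.0008,  76.2588, -12.8005]), 'joint_vel': array([-0.0241,  0.0972,  0.0467, -0.0367,  0.025 ,  0.0061]), 'effort': array([ -0.0002, -40.2211, -25.2271,   0.0695,   0.0352,  -0.0001]), 'tcp_pos': array([ 231.0538, -471.1818,  249.1698]), 'tool_rot': array([[ 0.8979,  0.4402, -0.0003],
       [ 0.4402, -0.8979,  0.0012],
       [ 0.0003, -0.0012, -1.    ]]), 'ft_force': array([ 0.2924, -0.8739,  0.2161]), 'moment': array([-0.0168,  0.0478, -0.0319]), 'grasp_force': 0.0, 'opening': 88.42633998530042}
11.0
scene {'intrinsics': array([[517.3083,   0.    , 326.398 ],
       [  0.    , 517.3083, 235.839 ],
       [  0.    ,   0.    ,   1.    ]]), 'R': array([[ 0.3846,  0.923 , -0.0136],
       [ 0.6903, -0.2974, -0.6596],
       [-0.6129,  0.2443, -0.7515]]), 't': array([-222.5758, -306.394 , 1411.0806])}
side {'intrinsics': array([[525.5556,   0.    , 309.2911],
       [  0.    , 525.5556, 233.2205],
       [  0.    ,   0.    ,   1.    ]]), 'R': array([[-0.9937, -0.1116, -0.013 ],
       [-0.0544,  0.5791, -0.8134],
       [ 0.0983, -0.8076, -0.5815]]), 't': array([ 507.1892,   77.4848, 1061.5073])}
wrist {'intrinsics': array([[371.6483,   0.    , 320.3538],
       [  0.    , 371.6483, 242.4997],
       [  0.    ,   0.    ,   1.    ]]), 'T_tool_cam': array([[  -0.0007,   -0.961 ,   -0.2767,   71.1233],
       [   1.    ,   -0.0007,   -0.0001,   -0.309 ],
       [  -0.0001,   -0.2767,    0.961 , -134.2949],
       [   0.    ,    0.    ,    0.    ,    1.    ]])}
```

View pics/scene0.png

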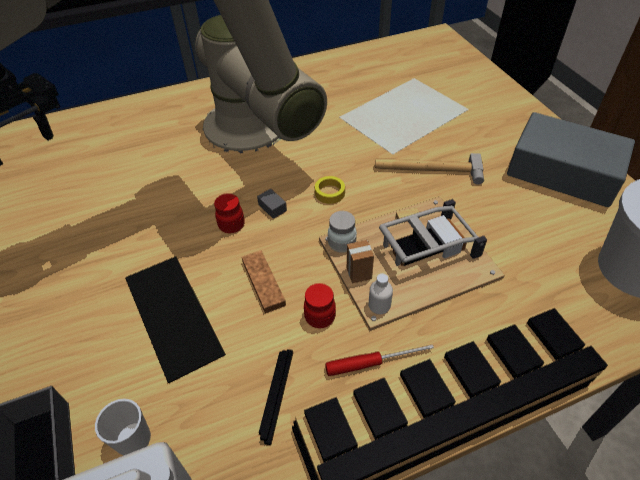

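View pics/side0.png

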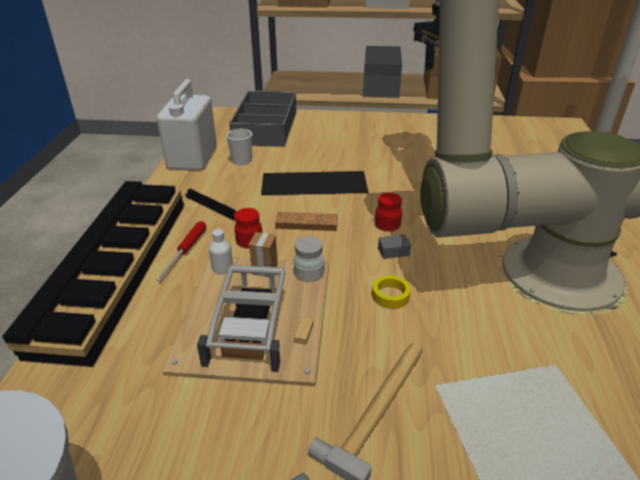

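Scene picture: the jig with its board centred near (410,255), jar (342,230), carton (360,262), bottle (380,295), mat (174,317) and rest (263,280). Possible confusions:
- Jars: red ones at (229,213) and (319,306), against the glass one with the paper label at (342,230).
- Divider: loose dark strip at (276,395) and black blocks in the rack at (330,428) and onward, against the divider in the jig at about (405,243).
- Mat: dark tray at (40,430).

By the description I choose the three items on the board, and will check them in a close crop.

```bash
python3 - <<'E'
import cv2
a=cv2.imread("pics/scene0.png")[190:335,300:510];cv2.imwrite("pics/c1.png",cv2.resize(a,None,fx=3.8,fy=3.8,interpolation=cv2.INTER_CUBIC))
b=cv2.imread("pics/side0.png")[160:390,160:380];cv2.imwrite("pics/c2.png",cv2.resize(b,None,fx=2.6,fy=2.6,interpolation=cv2.INTER_CUBIC))
E
```

```text
(no output)
```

View pics/c1.png

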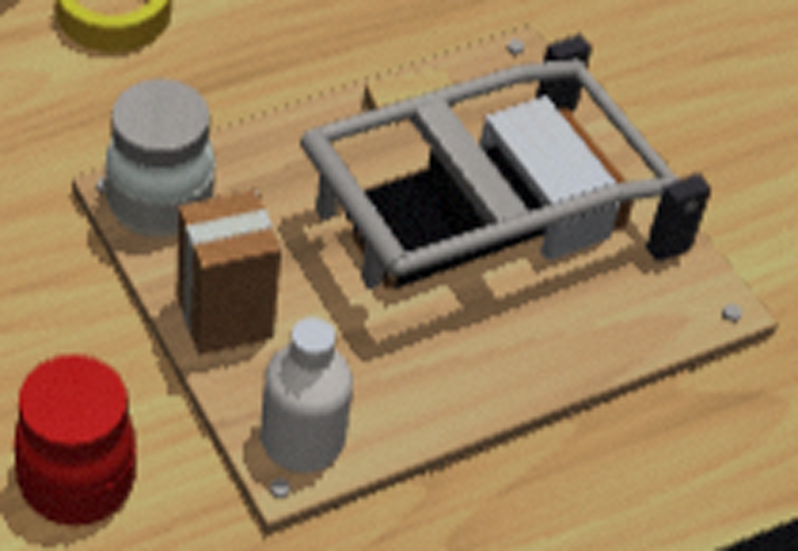

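View pics/c2.png

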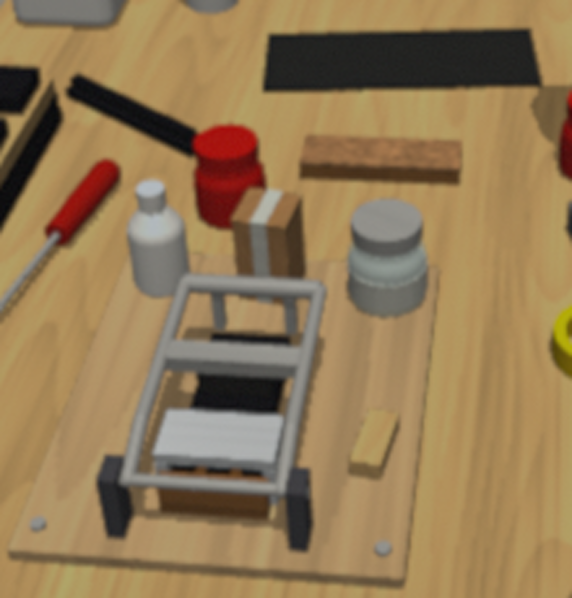

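The crops confirm the choice: in c1 the glass jar with the steel lid is at (160,115), the banded carton at (228,235) and the white bottle at (310,400). The divider is black, under the bar at (420,215). The red jar at (73,440) stands off the board and is not meant.

```bash
cat > h.py <<'E'
import numpy as np,cv2
from scipy.optimize import least_squares
from rig import robot,camera,calibration
np.set_printoptions(precision=2,suppress=True)
C={n:calibration(n) for n in("scene","side","wrist")}
def proj(n,X,s=None):
    X=np.atleast_2d(np.asarray(X,float));c=C[n];K=c["intrinsics"]
    if n=="wrist":
        T=np.eye(4);T[:3,:3]=s["tool_rot"];T[:3,3]=s["tcp_pos"];T=np.linalg.inv(T@c["T_tool_cam"])
        p=X@T[:3,:3].T+T[:3,3];r=np.hypot(p[:,0],p[:,1]);th=np.arctan2(r,p[:,2])
        return K[:2,2]+K[0,0]*(th/np.maximum(r,1e-9))[:,None]*p[:,:2]
    p=X@c["R"].T+c["t"];p=p@K.T;return p[:,:2]/p[:,2:]
def rz(a):return np.array([[np.cos(a),-np.sin(a),0],[np.sin(a),np.cos(a),0],[0,0,1]])
def fit(obs,x0,z=0):
    """obs: list of (cam,state,local pts,pixels) -> x,y,yaw"""
    f=lambda q:np.concatenate([(proj(n,np.asarray(P,float)@rz(q[2]).T+[q[0],q[1],z],s)-np.asarray(u)).ravel() for n,s,P,u in obs])
    r=least_squares(f,x0,loss="soft_l1");return r.x,f(r.x)
def ray(n,u,z,s=None):
    """world point at height z seen at pixel u"""
    return least_squares(lambda q:(proj(n,[q[0],q[1],z],s)[0]-u),[450,-100]).x
E
python3 - <<'E'
from h import *
S=lambda p:np.array(p)/3.8+[300,190]
D=lambda p:np.array(p)/2.6+[160,160]
b=lambda sx,sy:[150 if sx>0 else -155,125*sy,12]
# which y side is the jar: try from rays
for nm,z,u,v in [("FL",12,(73,185),(437,265)),("FR",12,(265,520),(130,255)),("RR",12,(775,325),(12,552)),("RL",12,(525,25),(405,572)),
 ("bottle",102,(314,332),(150,188)),("jar",84,(160,115),(387,220)),("h1",72,(312,138),(320,287)),("h2",72,(398,268),(185,283))]:
    print(nm,ray("scene",S(u),z),ray("side",D(v),z))
for z,us,vs in [(88,[(180,208),(262,195),(280,255),(195,272)],[(252,190),(303,194),(300,240),(235,232)])]:
    print("carton",[ray("scene",S(u),z) for u in us],[ray("side",D(u),z) for u in vs])
print("rest side",[ray("side",D(u),18) for u in [(307,137),(462,141),(460,172),(302,168)]])
print("rest scene",[ray("scene",u,18) for u in [(242,256),(264,251),(284,301),(268,306)]])
print("mat side",[ray("side",D(u),6) for u in [(268,36),(530,30),(540,83),(265,89)]])
print("mat scene",[ray("scene",u,6) for u in [(127,276),(177,258),(224,354),(172,379)]])
E
```

```text
FL [475.59  26.32] [468.29  28.69]
FR [716.12  31.01] [713.63  39.4 ]
RR [714.65 332.19] [707.95 338.44]
RL [464.96 327.79] [462.95 328.97]
bottle [679.95  69.38] [678.74  70.25]
jar [506.6   65.93] [502.42  69.1 ]
h1 [544.27 138.76] [542.56 135.95]
h2 [641.4  138.62] [638.62 140.77]
carton [array([573.53,  47.58]), array([582.18,  89.85]), array([621.44,  80.91]), array([614.54,  37.36])] [array([607.6 ,  46.44]), array([568.33,  47.95]), array([561.3 , 104.13]), array([609.82,  99.22])]
rest side [array([ 598.13, -134.47]), array([ 460.2 , -140.75]), array([458.64, -92.59]), array([594.65, -85.95])]
rest scene [array([ 461.04, -141.69]), array([466.3 , -95.17]), array([601.91, -98.63]), array([ 600.67, -130.9 ])]
mat side [array([ 671.25, -334.2 ]), array([ 406.01, -370.33]), array([ 393.57, -266.38]), array([ 655.13, -231.53])]
mat scene [array([ 408.38, -373.71]), array([ 401.77, -268.73]), array([ 660.21, -236.4 ]), array([ 671.82, -334.05])]
```

Emit:
carry_out(
  targets=[
    [[0,0,0],[0,0,0.114],88],
    [[0,0,0],[0,0,0.114],88],
    [[0,0,0],[0,0,0.114],88],
    [[0,0,0],[0,0,0.114],88],
    [[0.7,-0.7,0],[0,0,0],88],
    [[0.7,-0.7,0],[0,0,0],88],
    [[0.7,-0.7,0],[0,0,0],88],
    [[0.7,-0.7,0],[0,0,0],88],
    [[0.7,-0.7,0],[0,0,0],88],
    [[0.7,-0.7,0],[0,0,0],88],
  ],
)

```text
time_s: 1.15
tcp_pos: [442.2, -259.7, 249.7]
tool_rot: [[1.0, -0.0, -0.0], [-0.0, -1.0, 0.0], [-0.0, -0.0, -1.0]]
ft_force: [0.3, -0.2, 1.5]
opening: 88.3
grasp_force: 0.0
```

```bash
python3 - <<'E'
from h import *
import pickle
s=robot.state();print(s["time_s"],s["tcp_pos"],s["tool_rot"],s["joint_positions"])
im=camera("wrist");cv2.imwrite("pics/w1.png",im);pickle.dump(s,open("w1.pkl","wb"))
E
```

```text
1.15 [ 442.19 -259.73  249.7 ] [[ 1. -0. -0.]
 [-0. -1.  0.]
 [-0. -0. -1.]] [-43.54  16.39  87.88  -0.    75.74  46.48]
```

View pics/w1.png

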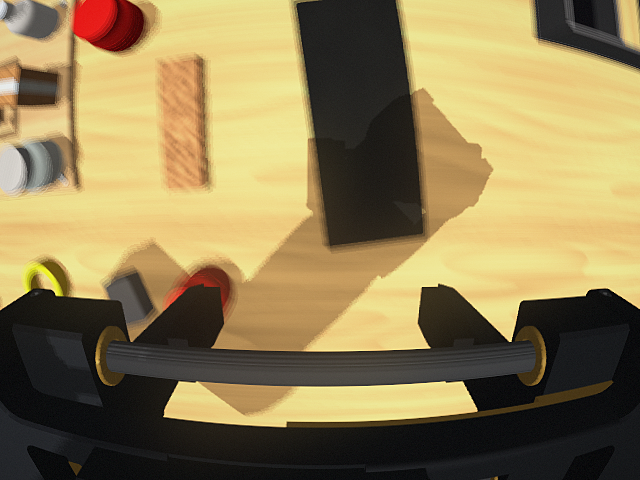

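Wrist picture w1: mat with corners (296,3), (398,0), (425,235), (330,247); rest with corners (158,57), (203,55), (209,187), (165,187). On to a view over the jig.

Emit:
carry_out(
  targets=[
    [[0.2,-0.8,0],[0,0,0],88],
    [[0.2,-0.8,0],[0,0,0],88],
    [[0.2,-0.8,0],[0,0,0],88],
    [[0.2,-0.8,0],[0,0,0],88],
    [[0.2,-0.8,0],[0,0,0],88],
    [[0.2,-0.8,0],[0,0,0],88],
    [[0.2,-0.8,0],[0,0,0],88],
    [[0.2,-0.8,0],[0,0,0],88],
    [[0,0,0],[0,0,0],88],
    [[0,0,0],[0,0,0],88],
  ],
)

```text
time_s: 2.2
tcp_pos: [521.1, 58.9, 249.4]
tool_rot: [[1.0, 0.001, -0.001], [0.001, -1.0, -0.0], [-0.001, 0.0, -1.0]]
ft_force: [-0.5, 0.3, 0.5]
opening: 88.6
grasp_force: 0.0
```

```bash
python3 - <<'E'
from h import *
import pickle
s=robot.state();print(s["time_s"],s["tcp_pos"],s["joint_positions"])
im=camera("wrist");cv2.imwrite("pics/w2.png",im);pickle.dump(s,open("w2.pkl","wb"))
E
```

```text
2.2 [521.06  58.88 249.4 ] [-6.36 17.88 85.92 -0.01 76.23 83.56]
```

View pics/w2.png

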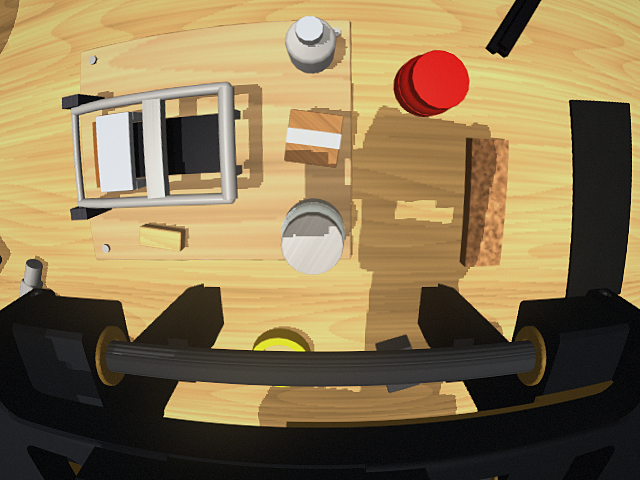

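Wrist picture w2: board corners at (350,20), (83,52), (92,258), (352,261); bar handle from (226,88) to (228,198); bottle cap (309,28); carton top (290,109), (342,113), (340,166), (285,160); lid (312,240); rest right edge (508,140)-(500,266). Fitting poses now.

```bash
python3 - <<'E'
from h import *
import pickle
s1,s2=[pickle.load(open(f"w{i}.pkl","rb")) for i in(1,2)]
S=lambda p:np.array(p)/3.8+[300,190]
D=lambda p:np.array(p)/2.6+[160,160]
# jig: pts FJ front/jar, FB, RB, RJ ; jig y=+ toward jar
P=[[-155,125,12],[-155,-125,12],[150,-125,12],[150,125,12]]
H=[[-45,48,72],[-45,-48,72]]
o1=("wrist",s2,P+H,[(352,261),(350,20),(83,52),(92,258),(228,198),(226,88)])
o2=("scene",None,P+H,[*S([(73,185),(265,520),(775,325),(525,25),(312,138),(398,268)])])
o3=("side",None,P+H,[*D([(437,265),(130,255),(12,552),(405,572),(320,287),(185,283)])])
for o in([o1],[o2],[o3],[o1,o2,o3]):
    q,r=fit(o,[592,180,1.57]);print("jig",q,np.degrees(q[2]),abs(r).max())
print("bottle",ray("wrist",(309,28),102,s2),"jar",ray("wrist",(312,240),84,s2))
c=[[21,21,88],[21,-21,88],[-21,-21,88],[-21,21,88]]
print("carton",fit([("wrist",s2,[c[1],c[2],c[3],c[0]],[(340,166)]*0 or [(342,113),(340,166),(285,160),(290,109)])],[593,70,-.1]))
for p in[(342,113),(340,166),(285,160),(290,109)]:print(ray("wrist",p,88,s2))
R=[("wrist",s2,[[70,-22,18],[-70,-22,18],[70,22,0],[-70,22,0]],[(508,140),(500,266),(466,138),(461,263)]),
   ("wrist",s1,[[70,22,18],[-70,22,18],[70,-22,0],[-70,-22,0]],[(158,57),(165,187),(203,55),(209,187)]),
   ("side",None,[[70,-22,18],[-70,-22,18],[-70,22,18],[70,22,18]],D([(307,137),(462,141),(460,172),(302,168)]))]
for o in([R[0]],[R[1]],[R[2]],R):print("rest",*fit(o,[530,-115,0]))
M=[("wrist",s1,[[135,55,6],[-135,55,6],[-135,-55,6]],[(296,3),(330,247),(425,235)]),("side",None,[[135,-55,6],[-135,-55,6],[-135,55,6],[135,55,6]],D([(268,36),(530,30),(540,83),(265,89)]))]
for o in([M[0]],[M[1]],M):print("mat",*fit(o,[534,-303,.1]))
E
```

```text
jig [589.43 183.66   1.57] 90.15520098417393 2.796714060379884
jig [592.07 182.71   1.59] 90.90524941236252 1.8620246686798225
jig [588.95 184.21   1.6 ] 91.54860179394029 2.1207549335255464
jig [589.45 183.47   1.58] 90.61265718920147 3.3721461421098127
bottle [678.13  67.75] jar [507.84  66.13]
carton (array([593.09,  64.1 ,  -0.09]), array([ 1.14,  0.05, -1.73, -0.54,  0.49,  1.11, -0.34, -0.34]))
[612.25  42.27]
[569.95  43.6 ]
[574.86  87.2 ]
[615.54  82.96]
rest [ 528.51 -121.      0.04] [ 0.52  0.46  0.56 -0.4  -0.55  0.42 -0.58 -0.58]
rest [ 537.33 -116.32    0.03] [ 0.43  0.43 -0.08  1.7   0.06 -0.3  -0.35 -3.16]
rest [ 527.96 -113.56    0.04] [-0.44  0.45  0.47  0.55  0.76 -0.48 -0.82 -0.71]
rest [ 530.31 -117.66    0.02] [-1.27 -1.14 -2.52 -1.54 -2.47 -1.71 -3.84 -2.25  1.55  6.59  1.45  8.2
  1.27  5.86  1.08  3.32 -0.91 -0.88 -0.27 -0.16 -0.37 -1.25 -1.65 -2.13]
mat [ 539.23 -306.2     0.13] [-0.29 -7.29 -0.85  0.9   4.64  0.35]
mat [ 531.61 -301.68    0.14] [-0.31 -0.72  0.32 -0.73  1.26  0.26 -1.31  0.48]
mat [ 534.63 -305.89    0.13] [-0.7  -3.34 -1.08  5.05  4.12  4.4  -0.96 -1.73 -0.57 -1.35 -0.05 -0.44
 -2.33 -0.67]
```

Emit:
carry_out(
  targets=[
    [[-0.28,-0.15,0.5],[0,0,0],88],
    [[0,0,0.8],[0,0,0],88],
    [[0,0,0.8],[0,0,0],88],
    [[0,0,0.8],[0,0,0],88],
    [[0,0,0.6],[0,0,0],88],
    [[0,0,0.4],[0,0,0],88],
    [[0,0,0.2],[0,0,0],88],
    [[0,0,0],[0,0,0],88],
    [[0,0,0],[0,0,0],20],
    [[0,0,0],[0,0,0],20],
  ],
)

```text
time_s: 3.25
tcp_pos: [507.8, 65.7, 45.9]
tool_rot: [[1.0, -0.0, 0.002], [-0.0, -1.0, -0.0], [0.002, 0.0, -1.0]]
ft_force: [-0.3, -0.3, 0.8]
opening: 74.1
grasp_force: 0.0
```

Emit:
carry_out(
  targets=[
    [[0,0,0],[0,0,0],20],
    [[0,0,0],[0,0,0],20],
    [[0,0,0],[0,0,0],20],
    [[0,0,0],[0,0,0],20],
    [[0,0,-0.2],[0,0,0],20],
    [[0,0,-0.6],[0,0,0],20],
    [[0,0,-0.8],[0,0,0],20],
    [[0,0,-0.6],[0,0,0],20],
    [[0,0.3,-0.3],[0,0,0],20],
    [[0,0.8,0],[0,0,0],20],
  ],
)

```text
time_s: 4.25
tcp_pos: [507.9, 12.1, 172.5]
tool_rot: [[1.0, 0.004, 0.005], [0.004, -1.0, -0.0], [0.005, 0.0, -1.0]]
ft_force: [0.2, -1.0, -2.8]
opening: 59.0
grasp_force: 30.0
```

Emit:
carry_out(
  targets=[
    [[-0.1,0.8,0],[0,0,0],20],
    [[-0.1,0.8,0],[0,0,0],20],
    [[-0.2,0.8,0],[0,0,0],20],
    [[-0.2,0.8,0],[0,0,0],20],
    [[-0.2,0.8,0],[0,0,0],20],
    [[-0.2,0.8,0],[0,0,0],20],
    [[-0.1,0.8,0],[0,0,0],20],
    [[-0.1,0.6,0.2],[0,0,0],20],
    [[0,0.3,0.5],[0,0,0],20],
    [[0,0,0.8],[0,0,0],20],
  ],
)

```text
time_s: 5.25
tcp_pos: [447.5, -316.8, 95.8]
tool_rot: [[1.0, -0.003, 0.003], [-0.003, -1.0, -0.004], [0.003, 0.004, -1.0]]
ft_force: [0.5, -0.1, -2.4]
opening: 59.0
grasp_force: 30.0
```

Emit:
carry_out(
  targets=[
    [[0,0,0.5],[0,0,0],20],
    [[0,0,0.35],[0,0,0],20],
    [[0,0,0.15],[0,0,0],20],
    [[0,0,0.08],[0,0,0],20],
    [[0,0,0],[0,0,0],20],
    [[0,0,0],[0,0,0],88],
    [[0,0,0],[0,0,0],88],
    [[0,0,0],[0,0,0],88],
    [[0,0,-0.3],[0,0,0],88],
    [[0,0,-0.7],[0,0,0],88],
  ],
)

```text
time_s: 6.25
tcp_pos: [446.2, -313.1, 89.6]
tool_rot: [[1.0, -0.0, -0.003], [-0.0, -1.0, 0.003], [-0.003, -0.003, -1.0]]
ft_force: [0.3, -0.1, 0.6]
opening: 87.7
grasp_force: 0.0
```

Emit:
carry_out(
  targets=[
    [[0,0,-0.8],[0,0,0],88],
    [[0.2,-0.4,-0.8],[0,0,0],88],
    [[0.35,-0.9,-0.2],[0,0,0],88],
    [[0.35,-0.9,0],[0,0,0],88],
    [[0.35,-0.9,0],[0,0,0],88],
    [[0.35,-0.9,0],[0,0,0],88],
    [[0.35,-0.9,0],[0,0,0],88],
    [[0.35,-0.9,0],[0,0,0],88],
    [[0.35,-0.9,0],[0,0,0],88],
    [[0.3,-0.8,0],[0,0,0.08],88],
  ],
)

```text
time_s: 7.25
tcp_pos: [595.2, 63.4, 181.2]
tool_rot: [[0.997, -0.08, 0.001], [-0.08, -0.997, 0.0], [0.001, -0.0, -1.0]]
ft_force: [-0.3, -1.3, 0.5]
opening: 88.1
grasp_force: 0.0
```

Emit:
carry_out(
  targets=[
    [[0,0,0],[0,0,0],70],
    [[0,0,0],[0,0,0],70],
    [[0,0,0],[0,0,0],70],
    [[0,0,0],[0,0,0],70],
    [[0,0,0],[0,0,0],70],
    [[0,0,0],[0,0,0],70],
    [[0,0,0],[0,0,0],70],
    [[0,0,0],[0,0,0],70],
    [[0,0,0],[0,0,0],70],
    [[0,0,0],[0,0,0],70],
  ],
)

```text
time_s: 8.25
tcp_pos: [594.7, 61.0, 180.7]
tool_rot: [[0.997, -0.08, -0.0], [-0.08, -0.997, 0.0], [-0.0, -0.0, -1.0]]
ft_force: [0.1, -0.2, 0.1]
opening: 69.8
grasp_force: 0.0
```

```bash
python3 - <<'E'
from h import *
import pickle
s=robot.state();print(s["time_s"],s["tcp_pos"],s["tool_rot"],s["joint_positions"])
im=camera("wrist");cv2.imwrite("pics/w3.png",im);pickle.dump(s,open("w3.pkl","wb"))
for X in([593,64,88],[679,68,102]):print(proj("wrist",X,s))
E
```

```text
8.25 [594.68  61.03 180.68] [[ 1.   -0.08 -0.  ]
 [-0.08 -1.    0.  ]
 [-0.   -0.   -1.  ]] [-5.36 30.32 78.1   0.   71.59 89.23]
[[316.37 253.8 ]]
[[296.42 116.69]]
```

View pics/w3.png

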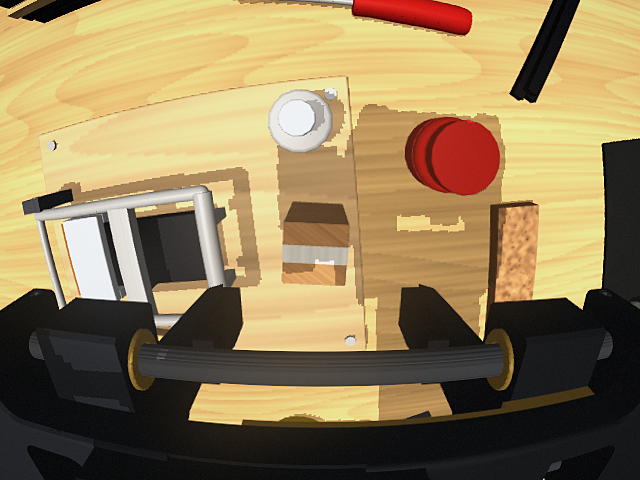

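w3: the cap at (297,118) and carton top centre at (316,253) agree with the estimates (bottle (678.5,68), carton (593,64)). Descending on the carton.

Emit:
carry_out(
  targets=[
    [[-0.02,-0.06,0.4],[0,0,0.02],70],
    [[0,0,0.8],[0,0,0],70],
    [[0,0,0.8],[0,0,0],70],
    [[0,0,0.5],[0,0,0],70],
    [[0,0,0.2],[0,0,0],70],
    [[0,0,0],[0,0,0],70],
    [[0,0,0],[0,0,0],20],
    [[0,0,0],[0,0,0],20],
    [[0,0,0],[0,0,0],20],
    [[0,0,0],[0,0,0],20],
  ],
)

```text
time_s: 9.3
tcp_pos: [594.3, 64.1, 46.6]
tool_rot: [[0.995, -0.1, 0.001], [-0.1, -0.995, -0.0], [0.001, -0.0, -1.0]]
ft_force: [-0.7, -0.0, 4.4]
opening: 41.9
grasp_force: 29.8
```

Emit:
carry_out(
  targets=[
    [[0,0,-0.2],[0,0,0],20],
    [[0,0,-0.6],[0,0,0],20],
    [[0,0,-0.8],[0,0,0],20],
    [[0,0,-0.7],[0,0,-0.1],20],
    [[-0.1,0.5,-0.2],[0,0,0],20],
    [[-0.2,0.9,0],[0,0,0],20],
    [[-0.2,0.9,0],[0,0,0],20],
    [[-0.2,0.9,0],[0,0,0],20],
    [[-0.2,0.9,0],[0,0,0],20],
    [[-0.2,0.9,0],[0,0,0],20],
  ],
)

```text
time_s: 10.3
tcp_pos: [538.1, -187.6, 171.5]
tool_rot: [[1.0, -0.0, 0.0], [-0.0, -1.0, -0.0], [0.0, 0.0, -1.0]]
ft_force: [0.4, -0.5, -2.0]
opening: 41.8
grasp_force: 29.8
```

Emit:
carry_out(
  targets=[
    [[-0.1,0.9,0],[0,0,0],20],
    [[0,0.8,0],[0,0,0],20],
    [[0,0.4,0.4],[0,0,0],20],
    [[0,0.2,0.8],[0,0,0],20],
    [[0,0,0.7],[0,0,0],20],
    [[0,0,0.4],[0,0,0],20],
    [[0,0,0.2],[0,0,0],20],
    [[0,0,0.1],[0,0,0],20],
    [[0,0,0.02],[0,0,0],20],
    [[0,0,0],[0,0,0],70],
  ],
)

```text
time_s: 11.3
tcp_pos: [534.4, -301.2, 41.0]
tool_rot: [[1.0, -0.0, 0.002], [-0.0, -1.0, -0.001], [0.002, 0.001, -1.0]]
ft_force: [-0.4, 0.3, 0.7]
opening: 47.6
grasp_force: 0.0
```

Emit:
carry_out(
  targets=[
    [[0,0,0],[0,0,0],70],
    [[0,0,0],[0,0,0],70],
    [[0,0,-0.4],[0,0,0],70],
    [[0,0,-0.8],[0,0,0],70],
    [[0,0,-0.9],[0,0,0],70],
    [[0.2,-0.3,-0.8],[0,0,0],70],
    [[0.4,-0.9,0],[0,0,0],70],
    [[0.4,-0.9,0],[0,0,0],70],
    [[0.4,-0.9,0],[0,0,0],70],
    [[0.4,-0.9,0],[0,0,0],70],
  ],
)

```text
time_s: 12.3
tcp_pos: [624.4, -104.0, 185.3]
tool_rot: [[1.0, -0.0, 0.001], [-0.0, -1.0, -0.0], [0.001, 0.0, -1.0]]
ft_force: [0.8, 0.1, -0.2]
opening: 69.8
grasp_force: 0.0
```

Emit:
carry_out(
  targets=[
    [[0.3,-0.9,0],[0,0,0],70],
    [[0.3,-0.9,0],[0,0,0],70],
    [[0.3,-0.9,0],[0,0,0],70],
    [[0.18,-0.78,0],[0,0,0],70],
    [[0,0,0],[0,0,0],70],
    [[0,0,0],[0,0,0],70],
    [[0,0,0.5],[0,0,0],70],
    [[0,0,0.9],[0,0,0],70],
    [[0,0,0.5],[0,0,0],70],
    [[0,0,0],[0,0,0],70],
  ],
)

```text
time_s: 13.3
tcp_pos: [676.1, 66.4, 86.1]
tool_rot: [[1.0, -0.002, -0.007], [-0.002, -1.0, 0.0], [-0.007, -0.0, -1.0]]
ft_force: [-0.1, 0.3, 0.1]
opening: 70.2
grasp_force: 0.0
```

Emit:
carry_out(
  targets=[
    [[0.02,-0.02,0.3],[0,0,0],70],
    [[0,0,0.25],[0,0,0],70],
    [[0,0,0.06],[0,0,0],70],
    [[0,0,0],[0,0,0],70],
    [[0,0,0],[0,0,0],70],
    [[0,0,0],[0,0,0],70],
    [[0,0,0],[0,0,0],70],
    [[0,0,0],[0,0,0],70],
    [[0,0,0],[0,0,0],70],
    [[0,0,0],[0,0,0],70],
  ],
)

```text
time_s: 14.3
tcp_pos: [678.9, 69.1, 59.2]
tool_rot: [[1.0, -0.0, 0.0], [-0.0, -1.0, -0.0], [0.0, 0.0, -1.0]]
ft_force: [0.7, -0.1, 0.1]
opening: 69.9
grasp_force: 0.0
```

Emit:
carry_out(
  targets=[
    [[0,0.015,0.1],[0,0,0],70],
    [[0,0,0],[0,0,0],70],
    [[0,0,0],[0,0,0],15],
    [[0,0,0],[0,0,0],15],
    [[0,0,0],[0,0,0],15],
    [[0,0,0],[0,0,0],15],
    [[0,0,0],[0,0,0],15],
    [[0,0,0],[0,0,0],15],
    [[0,0,0],[0,0,0],15],
    [[0,0,0],[0,0,0],15],
  ],
)

```text
time_s: 15.3
tcp_pos: [679.0, 68.3, 54.3]
tool_rot: [[1.0, -0.0, 0.0], [-0.0, -1.0, -0.0], [0.0, 0.0, -1.0]]
ft_force: [0.5, 0.8, 1.8]
opening: 43.3
grasp_force: 30.0
```

Emit:
carry_out(
  targets=[
    [[0,0,-0.2],[0,0,0],15],
    [[0,0,-0.6],[0,0,0],15],
    [[0,0,-0.8],[0,0,0],15],
    [[0,0.3,-0.8],[0,0,0],15],
    [[-0.2,0.9,-0.1],[0,0,0],15],
    [[-0.2,0.9,0],[0,0,0],15],
    [[-0.2,0.9,0],[0,0,0],15],
    [[-0.2,0.9,0],[0,0,0],15],
    [[-0.2,0.9,0],[0,0,0],15],
    [[-0.2,0.9,0],[0,0,0],15],
  ],
)

```text
time_s: 16.3
tcp_pos: [618.2, -218.4, 180.0]
tool_rot: [[1.0, -0.0, 0.0], [-0.0, -1.0, -0.0], [0.0, 0.0, -1.0]]
ft_force: [0.2, -0.1, -0.8]
opening: 43.5
grasp_force: 30.0
```

Emit:
carry_out(
  targets=[
    [[0,0.8,0],[0,0,0],15],
    [[0,0.5,0.4],[0,0,0],15],
    [[0,0.2,0.8],[0,0,0],15],
    [[0,0,0.7],[0,0,0],15],
    [[0,0,0.4],[0,0,0],15],
    [[0,0,0.2],[0,0,0],15],
    [[0,0,0.1],[0,0,0],15],
    [[0,0,0],[0,0,0],15],
    [[0,0,0],[0,0,0],15],
    [[0,0,0],[0,0,0],15],
  ],
)

```text
time_s: 17.3
tcp_pos: [619.3, -291.9, 50.5]
tool_rot: [[1.0, -0.0, 0.002], [-0.0, -1.0, -0.001], [0.002, 0.001, -1.0]]
ft_force: [-0.1, -0.8, -0.8]
opening: 43.5
grasp_force: 30.0
```

Emit:
carry_out(
  targets=[
    [[0,0,0.04],[0,0,0],15],
    [[0,0,0],[0,0,0],15],
    [[0,0,0],[0,0,0],70],
    [[0,0,0],[0,0,0],70],
    [[0,0,0],[0,0,0],70],
    [[0,0,-0.3],[0,0,0],70],
    [[0,0,-0.8],[0,0,0],70],
    [[0,0,-0.9],[0,0,0],70],
    [[0,-0.4,-0.8],[0,0,0],70],
    [[0,-0.9,0],[0,0,0],70],
  ],
)

```text
time_s: 18.3
tcp_pos: [620.3, -229.4, 194.5]
tool_rot: [[1.0, -0.004, 0.01], [-0.004, -1.0, -0.007], [0.01, 0.006, -1.0]]
ft_force: [1.7, -0.6, 0.0]
opening: 70.1
grasp_force: 0.0
```

Emit:
carry_out(
  targets=[
    [[-0.1,-0.9,0],[0,0,0],40],
    [[-0.1,-0.9,0],[0,0,0],40],
    [[-0.1,-0.9,0],[0,0,0],40],
    [[-0.1,-0.9,0],[0,0,0],40],
    [[-0.1,-0.9,0],[0,0,0],40],
    [[-0.1,-0.9,0],[0,0,0],40],
    [[0,-0.9,0],[0,0,0],40],
    [[0,-0.8,0],[0,0,0],40],
    [[0,0,0],[0,0,0],40],
    [[0,0,0],[0,0,0],40],
  ],
)

```text
time_s: 19.3
tcp_pos: [588.9, 128.6, 188.0]
tool_rot: [[1.0, 0.001, 0.001], [0.001, -1.0, -0.0], [0.001, 0.0, -1.0]]
ft_force: [0.6, -1.4, -0.6]
opening: 40.0
grasp_force: 0.0
```

```bash
python3 - <<'E'
from h import *
import pickle
s=robot.state();print(s["time_s"],s["tcp_pos"],s["joint_positions"])
im=camera("wrist");pickle.dump(s,open("w4.pkl","wb"))
q=np.array([[-45,48,72],[-45,-48,72]])@rz(np.radians(90.4)).T+[590,183.5,0]
for p in proj("wrist",q,s):cv2.circle(im,tuple(int(v) for v in p),3,(0,0,255),1)
a=np.hstack([im]);cv2.imwrite("pics/w4.png",im)
cv2.imwrite("pics/s4.png",np.hstack([camera("side")[100:340,100:500],camera("scene")[150:390,120:520]]))
E
```

```text
19.3 [588.93 128.64 188.01] [ 1.2  30.53 76.62 -0.02 72.8  91.14]
```

View pics/w4.png

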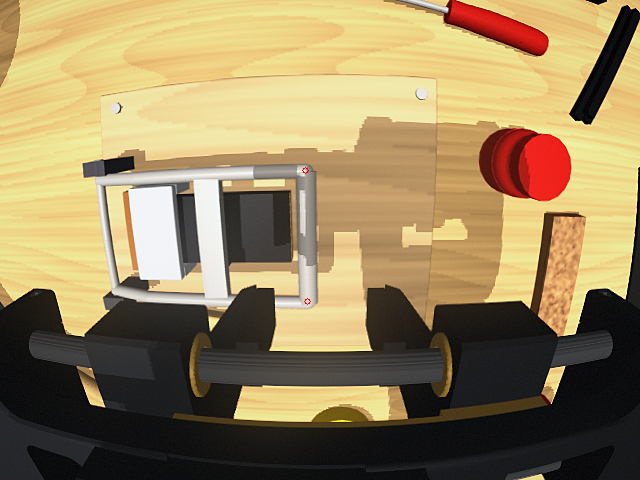

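View pics/s4.png

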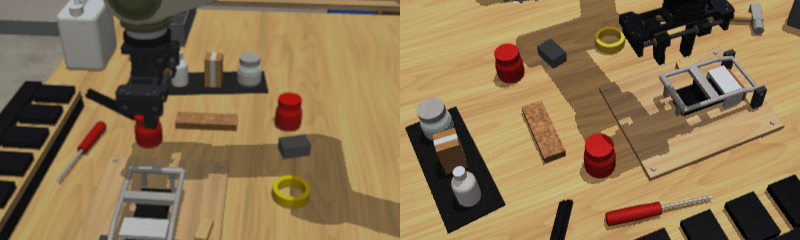

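Pictures: all three objects stand upright on the mat (s4). In w4 the handle runs from (306,171) to (307,302), as predicted. Gripping the handle.

Emit:
carry_out(
  targets=[
    [[0.03,-0.19,0.4],[0,0,0],40],
    [[0,0,0.8],[0,0,0],40],
    [[0,0,0.7],[0,0,0],40],
    [[0,0,0.4],[0,0,0],40],
    [[0,0,0.18],[0,0,0],40],
    [[0,0,0],[0,0,0],40],
    [[0,0,0],[0,0,0],40],
    [[0,0,0],[0,0,0],5],
    [[0,0,0],[0,0,0],5],
    [[0,0,0],[0,0,0],5],
  ],
)

```text
time_s: 20.45
tcp_pos: [590.7, 137.8, 63.8]
tool_rot: [[1.0, -0.0, 0.001], [-0.0, -1.0, 0.0], [0.001, -0.0, -1.0]]
ft_force: [-0.1, -0.6, 0.1]
opening: 18.1
grasp_force: 0.0
```

```bash
python3 - <<'E'
from h import *
s=robot.state();print(s["tcp_pos"],s["opening"],s["grasp_force"],s["ft_force"],s["joint_positions"])
R=np.hypot(170,17);a0=np.arctan2(17,170)
prev=None
for t in np.arange(0,1.86,.15):
    y=-R*np.cos(a0+t);z=R*np.sin(a0+t)
    if prev is not None:print(round(t,2),"dy %.3f dz %.3f (50mm)"%((y-prev[0])/50,(z-prev[1])/50), 'z',55+z)
    prev=(y,z)
E
```

```text
[590.68 137.83  63.85] 18.084961068087335 0.0 [-0.14 -0.65  0.14] [ 2.08 39.09 82.46 -0.   58.39 92.09]
0.15 dy 0.089 dz 0.504 (50mm) z 97.21359084542459
0.3 dy 0.163 dz 0.485 (50mm) z 121.47915544756303
0.45 dy 0.234 dz 0.455 (50mm) z 144.25174153890464
0.6 dy 0.299 dz 0.415 (50mm) z 165.01992593062053
0.75 dy 0.358 dz 0.366 (50mm) z 183.31729997482176
0.9 dy 0.409 dz 0.308 (50mm) z 198.73294409727347
1.05 dy 0.450 dz 0.244 (50mm) z 210.92065616514225
1.2 dy 0.482 dz 0.174 (50mm) z 219.60672644053193
1.35 dy 0.502 dz 0.100 (50mm) z 224.59608451111373
1.5 dy 0.512 dz 0.024 (50mm) z 225.77668015104018
1.65 dy 0.509 dz -0.053 (50mm) z 223.1219997274517
1.8 dy 0.496 dz -0.129 (50mm) z 216.6916616395107
```

Emit:
carry_out(
  targets=[
    [[0,0,0],[0,0,0],5],
    [[0,0,0],[0,0,0],5],
    [[0,-0.04,-0.25],[0,0,0],5],
    [[0,-0.05,-0.25],[0,0,0],5],
    [[0,-0.08,-0.24],[0,0,0],5],
    [[0,-0.08,-0.24],[0,0,0],5],
    [[0,-0.12,-0.23],[0,0,0],5],
    [[0,-0.12,-0.22],[0,0,0],5],
    [[0,-0.15,-0.21],[0,0,0],5],
    [[0,-0.15,-0.21],[0,0,0],5],
  ],
)

```text
time_s: 21.45
tcp_pos: [589.9, 178.7, 154.4]
tool_rot: [[1.0, 0.0, -0.002], [0.0, -1.0, 0.002], [-0.002, -0.002, -1.0]]
ft_force: [7.6, 13.7, -19.6]
opening: 11.8
grasp_force: 31.1
```

Emit:
carry_out(
  targets=[
    [[0,-0.22,-0.15],[0,0,0],5],
    [[0,-0.2,-0.17],[0,0,0],5],
    [[0,-0.2,-0.16],[0,0,0],5],
    [[0,-0.21,-0.15],[0,0,0],5],
    [[0,-0.22,-0.12],[0,0,0],5],
    [[0,-0.23,-0.12],[0,0,0],5],
    [[0,-0.24,-0.09],[0,0,0],5],
    [[0,-0.24,-0.09],[0,0,0],5],
    [[0,-0.25,-0.05],[0,0,0],5],
    [[0,-0.25,-0.05],[0,0,0],5],
  ],
)

```text
time_s: 22.45
tcp_pos: [589.4, 291.1, 211.8]
tool_rot: [[1.0, -0.0, -0.005], [-0.0, -1.0, -0.002], [-0.005, 0.002, -1.0]]
ft_force: [-5.4, -2.8, -18.5]
opening: 11.2
grasp_force: 31.1
```

```bash
python3 - <<'E'
from h import *
a=camera("side")[80:380,180:420];b=camera("scene")[90:330,300:560]
cv2.imwrite("pics/s5.png",np.hstack([cv2.resize(a,(400,500)),cv2.resize(b,(400,500))]))
E
```

```text
(no output)
```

View pics/s5.png

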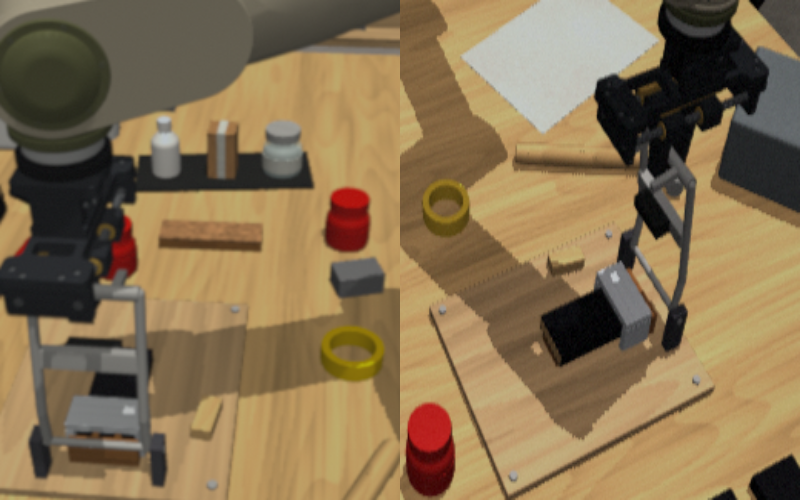

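s5: the bar is gripped and nearly upright (handle under the fingers), with the divider still under the bridge. Continuing.

Emit:
carry_out(
  targets=[
    [[0,-0.2,0.05],[0,0,0],5],
    [[0,-0.25,0.04],[0,0,0],5],
    [[0,-0.25,0.02],[0,0,0],5],
    [[0,-0.25,0.03],[0,0,0],5],
    [[0,-0.25,0.05],[0,0,0],5],
    [[0,-0.25,0.06],[0,0,0],5],
    [[0,-0.15,0.05],[0,0,0],5],
    [[0,0,0],[0,0,0],5],
    [[0,0,0],[0,0,0],5],
    [[0,0,0],[0,0,0],5],
  ],
)

```text
time_s: 23.55
tcp_pos: [589.5, 371.2, 198.5]
tool_rot: [[1.0, 0.001, -0.002], [0.001, -1.0, 0.0], [-0.002, -0.0, -1.0]]
ft_force: [-8.8, -1.0, -7.4]
opening: 10.3
grasp_force: 30.4
```

Emit:
carry_out(
  targets=[
    [[0,0,0],[0,0,0],50],
    [[0,0,0],[0,0,0],50],
    [[0,0,0],[0,0,0],50],
    [[0,0,-0.2],[0,0,0],50],
    [[0,0,-0.6],[0,0,0],50],
    [[0,0,-0.8],[0,0,0],50],
    [[0,0.9,0],[0,0,0],80],
    [[0,0.9,0],[0,0,0],80],
    [[0,0.9,0],[0,0,0],80],
    [[0,0.9,0],[0,0,0],80],
  ],
)

```text
time_s: 24.55
tcp_pos: [590.4, 188.6, 279.6]
tool_rot: [[1.0, -0.0, 0.002], [-0.0, -1.0, 0.0], [0.002, -0.0, -1.0]]
ft_force: [-0.1, 0.7, -0.0]
opening: 79.1
grasp_force: 0.0
```

Emit:
carry_out(
  targets=[
    [[0,0.2,0],[0,0,-0.15],80],
    [[0,0,0],[0,0,-0.15],80],
    [[0,0,0],[0,0,-0.15],80],
    [[0,0,0],[0,0,-0.15],80],
    [[0,0,0],[0,0,-0.15],80],
    [[0,0,0],[0,0,-0.15],80],
    [[0,0,0],[0,0,-0.15],80],
    [[0,0,0],[0,0,-0.15],80],
    [[0,0,0],[0,0,-0.15],80],
    [[0,0,0],[0,0,-0.15],80],
  ],
)

```text
time_s: 25.55
tcp_pos: [590.8, 180.3, 279.6]
tool_rot: [[0.065, 0.998, 0.002], [0.998, -0.065, 0.0], [0.0, 0.002, -1.0]]
ft_force: [0.4, -0.4, 0.6]
opening: 79.7
grasp_force: 0.0
```

Emit:
carry_out(
  targets=[
    [[0,0,0.8],[0,0,-0.07],80],
    [[0,0,0.8],[0,0,0],80],
    [[0,0,0.4],[0,0,0],80],
    [[0,0,0],[0,0,0],80],
    [[0,0,0],[0,0,0],80],
    [[0,0,0],[0,0,0],80],
    [[0,0,0],[0,0,0],80],
    [[0,0,0],[0,0,0],80],
    [[0,0,0],[0,0,0],80],
    [[0,0,0],[0,0,0],80],
  ],
)

```text
time_s: 26.55
tcp_pos: [590.5, 180.3, 178.4]
tool_rot: [[0.001, 1.0, 0.0], [1.0, -0.001, 0.0], [0.0, 0.0, -1.0]]
ft_force: [0.4, -0.4, -0.1]
opening: 79.8
grasp_force: 0.0
```

```bash
python3 - <<'E'
from h import *
import pickle
s4=pickle.load(open("w4.pkl","rb"))
for u in[(291,190),(291,262),(240,192),(240,264)]:print(ray("wrist",u,40,s4))
s=robot.state();print(s["time_s"],s["tcp_pos"],s["tool_rot"],s["joint_positions"])
im=camera("wrist");pickle.dump(s,open("w6.pkl","wb"))
cv2.imwrite("pics/w6.png",im)
E
```

```text
[621.03 151.34]
[562.85 152.45]
[619.99 191.29]
[560.88 194.53]
26.55 [590.51 180.33 178.43] [[ 0.  1.  0.]
 [ 1. -0.  0.]
 [ 0.  0. -1.]] [ 6.12 32.85 74.34 -0.   72.8   6.18]
```

View pics/w6.png

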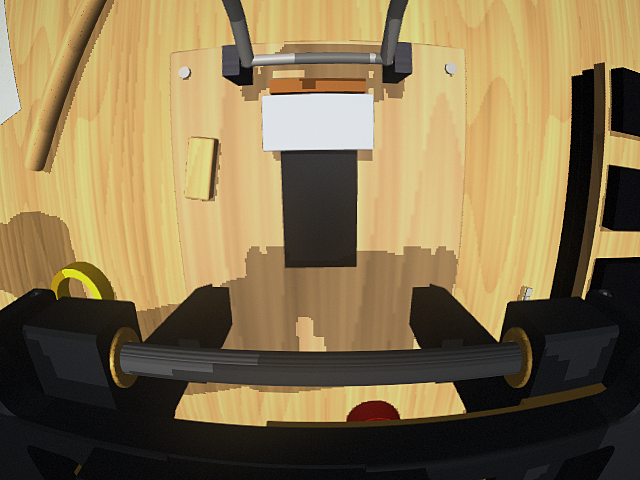

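w6: the divider is free, with corners (285,267), (357,266), (357,152), (282,152); bar out of the way behind.

```bash
python3 - <<'E'
from h import *
import pickle
s=pickle.load(open("w6.pkl","rb"))
for u in[(285,267),(357,266),(357,152),(282,152)]:print(ray("wrist",u,40,s))
P=[[-155,125,12],[150,125,12],[150,-125,12]]
for u in [(319,151),(263,151),(374,151)]:print("bridge",ray("wrist",u,53,s))
E
```

```text
[562.61 153.34]
[618.9  154.06]
[617.14 241.88]
[562.43 241.99]
bridge [589.47 242.89]
bridge [550.4  243.47]
bridge [627.79 243.27]
```

Emit:
carry_out(
  targets=[
    [[0.4,0,0.6],[0,0,0],80],
    [[0,0,0.8],[0,0,0],80],
    [[0,0,0.8],[0,0,0],80],
    [[0,0,0.5],[0,0,0],80],
    [[0,0,0.25],[0,0,0],80],
    [[0,0,0.03],[0,0,0],80],
    [[0,0,0],[0,0,0],80],
    [[0,0,0],[0,0,0],80],
    [[0,0,0],[0,0,0],30],
    [[0,0,0],[0,0,0],30],
  ],
)

```text
time_s: 27.6
tcp_pos: [590.8, 200.4, 30.1]
tool_rot: [[0.001, 1.0, 0.001], [1.0, -0.001, 0.0], [0.0, 0.001, -1.0]]
ft_force: [-0.0, -0.4, -0.3]
opening: 66.0
grasp_force: 0.0
```

Emit:
carry_out(
  targets=[
    [[0,0,0],[0,0,0],30],
    [[0,0,0],[0,0,0],30],
    [[0,0,0],[0,0,0],30],
    [[0,0,0],[0,0,0],30],
    [[-0.1,0,0],[0,0,0],30],
    [[-0.2,0,0],[0,0,0],30],
    [[-0.3,0,0],[0,0,0],30],
    [[-0.3,0,0],[0,0,0],30],
    [[-0.3,0,0],[0,0,0],30],
    [[-0.3,0,0],[0,0,0],30],
  ],
)

```text
time_s: 28.6
tcp_pos: [590.4, 123.9, 29.3]
tool_rot: [[0.001, 1.0, 0.0], [1.0, -0.001, 0.0], [0.0, 0.0, -1.0]]
ft_force: [-0.1, 1.7, 3.0]
opening: 55.6
grasp_force: 29.9
```

Emit:
carry_out(
  targets=[
    [[0,0,-0.2],[0,0,0],30],
    [[0,0,-0.5],[0,0,0],30],
    [[0,0,-0.8],[0,0,0],30],
    [[0,0,-0.7],[0,0,0],30],
    [[-0.4,-0.2,-0.2],[0,0,0],30],
    [[-0.7,-0.4,0],[0,0,0],30],
    [[-0.8,-0.4,0],[0,0,0],30],
    [[-0.7,-0.4,0],[0,0,0],30],
    [[-0.5,-0.2,0],[0,0,0.1],30],
    [[0,0,0],[0,0,0.14],30],
  ],
)

```text
time_s: 29.6
tcp_pos: [509.0, -32.0, 149.5]
tool_rot: [[0.246, 0.969, -0.001], [0.969, -0.246, -0.001], [-0.001, -0.001, -1.0]]
ft_force: [-0.1, 0.1, -0.8]
opening: 55.6
grasp_force: 29.9
```

Emit:
carry_out(
  targets=[
    [[0,0,0],[0,0,0.14],30],
    [[0,0,0],[0,0,0.14],30],
    [[0,0,0],[0,0,0.14],30],
    [[0,0,0],[0,0,0.14],30],
    [[0,0,0],[0,0,0.14],30],
    [[0,0,0],[0,0,0.14],30],
    [[0,0,0],[0,0,0.14],30],
    [[0,0,0],[0,0,0.14],30],
    [[0,0,0],[0,0,0.14],30],
    [[0,0,0],[0,0,0.03],30],
  ],
)

```text
time_s: 30.6
tcp_pos: [509.9, -29.5, 149.3]
tool_rot: [[0.999, 0.036, -0.001], [0.036, -0.999, -0.0], [-0.001, 0.0, -1.0]]
ft_force: [-0.6, -0.4, -0.7]
opening: 55.9
grasp_force: 29.9
```

Emit:
carry_out(
  targets=[
    [[0,0,0],[0,0,0],30],
    [[0,0,0],[0,0,0],30],
    [[0,0,0],[0,0,0],30],
    [[0,0,0],[0,0,0],30],
    [[0,0,0],[0,0,0],30],
    [[0,0,0],[0,0,0],30],
    [[0,0,0],[0,0,0],30],
    [[0,0,0],[0,0,0],30],
    [[0,0,0],[0,0,0],30],
    [[0,0,0],[0,0,0],30],
  ],
)

```text
time_s: 31.6
tcp_pos: [510.2, -29.6, 149.2]
tool_rot: [[0.999, 0.04, -0.0], [0.04, -0.999, 0.0], [-0.0, -0.0, -1.0]]
ft_force: [-0.4, -0.1, -0.6]
opening: 55.6
grasp_force: 29.9
```

```bash
python3 - <<'E'
from h import *
import pickle
s=robot.state();print(s["time_s"],s["tcp_pos"],s["tool_rot"],s["opening"])
im=camera("wrist");pickle.dump(s,open("w7.pkl","wb"))
for u in proj("wrist",[[599,-139,18],[599,-95,18],[459,-95,18],[459,-139,18]],s):print(u)
cv2.imwrite("pics/w7.png",im)
E
```

```text
31.6 [510.25 -29.6  149.22] [[ 1.    0.04 -0.  ]
 [ 0.04 -1.    0.  ]
 [-0.   -0.   -1.  ]] 55.60597886536441
[472.45 126.37]
[416.62 119.93]
[400.08 300.68]
[451.28 301.02]
```

View pics/w7.png

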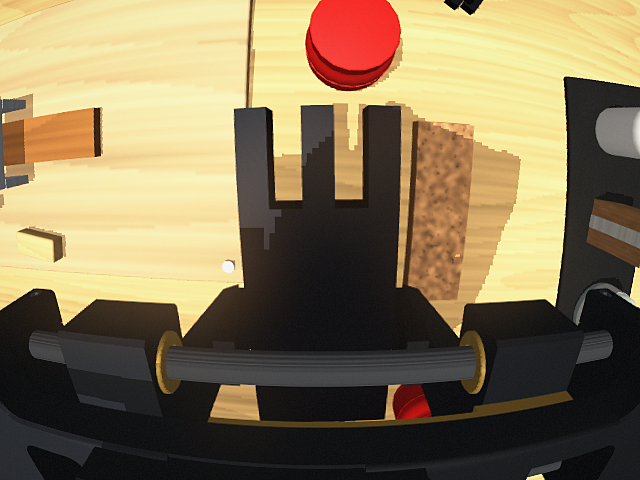

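w7: held divider, tined end corners (235,108) and (401,106); rest top corners (421,123), (473,125), (460,300).

```bash
python3 - <<'E'
from h import *
import pickle
s=pickle.load(open("w7.pkl","rb"))
for u in[(421,123),(473,125),(460,300),(415,220)]:print(ray("wrist",u,18,s))
print(fit([("wrist",s,[[70,22,18],[70,-22,18],[-70,-22,18]],[(421,123),(473,125),(460,300)])],[529,-118,.04]))
e=np.array([ray("wrist",u,160,s) for u in[(235,108),(401,106)]]);print(e)
m=e.mean(0)-s["tcp_pos"][:2];print("end in tool",s["tool_rot"][:2,:2].T@m, "width",np.linalg.norm(e[0]-e[1]))
E
```

```text
[597.07 -98.41]
[ 600.09 -139.38]
[ 459.92 -146.74]
[525.06 -99.54]
(array([ 528.67, -121.76,    0.05]), array([-2.5 , -0.92,  1.23,  0.78,  0.28,  0.15]))
[[590.97   2.18]
 [593.71 -52.78]]
end in tool [82.19 -1.03] width 55.03138257878829
```

Emit:
carry_out(
  targets=[
    [[-0.066,0.4,0],[0,0,-0.006],30],
    [[0,0.7,0],[0,0,0],30],
    [[0,0.5,0],[0,0,0],30],
    [[0,0.25,0.2],[0,0,0],30],
    [[0,0,0.6],[0,0,0],30],
    [[0,0,0.6],[0,0,0],30],
    [[0,0,0.3],[0,0,0],30],
    [[0,0,0],[0,0,0],30],
    [[0,0,0],[0,0,0],30],
    [[0,0,0],[0,0,0],30],
  ],
)

```text
time_s: 32.65
tcp_pos: [511.6, -122.1, 65.1]
tool_rot: [[0.999, 0.046, 0.002], [0.046, -0.999, -0.001], [0.001, 0.001, -1.0]]
ft_force: [-0.5, -0.3, -0.7]
opening: 55.6
grasp_force: 29.9
```

Emit:
carry_out(
  targets=[
    [[-0.02,0,0.3],[0,0,0],30],
    [[0,0,0.3],[0,0,0],30],
    [[0,0,0.12],[0,0,0],30],
    [[0,0,0.05],[0,0,0],30],
    [[0,0,0],[0,0,0],30],
    [[0,0,0],[0,0,0],30],
    [[0,0,0],[0,0,0],30],
    [[0,0,0],[0,0,0],30],
    [[0,0,0],[0,0,0],30],
    [[0,0,0],[0,0,0],30],
  ],
)

```text
time_s: 33.65
tcp_pos: [510.1, -122.2, 25.8]
tool_rot: [[0.999, 0.046, 0.0], [0.046, -0.999, -0.0], [0.0, 0.0, -1.0]]
ft_force: [-0.5, -0.1, -0.3]
opening: 55.6
grasp_force: 29.9
```

Emit:
carry_out(
  targets=[
    [[0,0,0.02],[0,0,0],30],
    [[0,0,0],[0,0,0],30],
    [[0,0,0],[0,0,0],80],
    [[0,0,0],[0,0,0],80],
    [[0,0,0],[0,0,0],80],
    [[0,0,0],[0,0,0],80],
    [[0,0,-0.3],[0,0,0],80],
    [[0,0,-0.8],[0,0,0],80],
    [[0,0,-0.9],[0,0,0],80],
    [[0,0,-0.9],[0,0,0.046],80],
  ],
)

```text
time_s: 34.65
tcp_pos: [509.7, -122.0, 171.2]
tool_rot: [[1.0, -0.001, -0.001], [-0.001, -1.0, 0.0], [-0.001, -0.0, -1.0]]
ft_force: [0.1, -0.1, 0.0]
opening: 80.1
grasp_force: 0.0
```

Emit:
carry_out(
  targets=[
    [[0,0,-0.9],[0,0,0],80],
    [[0.1,-0.5,-0.7],[0,0,0],80],
    [[0.2,-0.9,-0.5],[0,0,0],80],
    [[0.2,-0.9,0],[0,0,0],60],
    [[0.2,-0.9,0],[0,0,0],60],
    [[0.2,-0.9,0],[0,0,0],60],
    [[0.2,-0.9,0],[0,0,0],50],
    [[0.2,-0.9,0],[0,0,0],50],
    [[0.2,-0.9,0],[0,0,0],50],
    [[0.1,-0.9,0],[0,0,0],50],
  ],
)

```text
time_s: 35.65
tcp_pos: [589.9, 262.6, 273.2]
tool_rot: [[1.0, -0.0, -0.0], [-0.0, -1.0, -0.0], [-0.0, 0.0, -1.0]]
ft_force: [1.1, -0.2, 0.5]
opening: 49.6
grasp_force: 0.0
```

Emit:
carry_out(
  targets=[
    [[0,-0.9,0],[0,0,0],50],
    [[0,-0.7,0],[0,0,0],50],
    [[0,-0.5,0],[0,0,0],50],
    [[0,0,0],[0,0,0],50],
    [[0,0,0],[0,0,0],50],
    [[0,0,0],[0,0,0],50],
    [[0,0,0],[0,0,0],50],
    [[0,0,0],[0,0,0],50],
    [[0,0,0],[0,0,0],50],
    [[0,0,0],[0,0,0],50],
  ],
)

```text
time_s: 36.65
tcp_pos: [589.8, 365.5, 273.7]
tool_rot: [[1.0, -0.001, 0.0], [-0.001, -1.0, 0.0], [0.0, -0.0, -1.0]]
ft_force: [0.1, -0.2, 0.8]
opening: 50.0
grasp_force: 0.0
```

```bash
python3 - <<'E'
from h import *
s=robot.state();print(s["time_s"],s["tcp_pos"],s["joint_positions"])
im=camera("side");w=camera("wrist");c=camera("scene")
q=np.array([[590,-171*np.cos(.1+1.84-np.pi*0)*1+308.5,55+171*np.sin(.1+1.84)]])
for n,i in(("side",im),("scene",c)):
    p=proj(n,q)[0];cv2.circle(i,tuple(int(v) for v in p),3,(0,0,255),1);print(p)
a=im[170:400,160:390];b=c[230:330,195:295]; d=c[110:300,350:540]
r=lambda i,w:cv2.resize(i,(w,w))
cv2.imwrite("pics/s8.png",np.vstack([np.hstack([cv2.resize(a,(300,300)),cv2.resize(b,(300,300))]),np.hstack([cv2.resize(d,(300,300)),cv2.resize(w,(300,300))])]))
E
```

```text
36.65 [589.78 365.45 273.66] [ 22.13  40.55  47.33   0.    92.11 112.16]
[216.25 297.64]
[507.75 156.18]
```

View pics/s8.png

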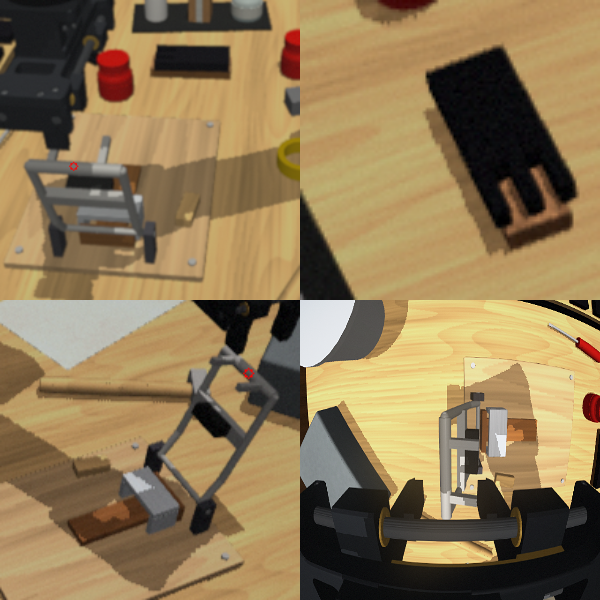

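s8: the divider lies square on the rest (top right), and the handle sits at the predicted point in both the side and scene views. Gripping it again.

Emit:
carry_out(
  targets=[
    [[0,-0.1,0.3],[0,0,0],50],
    [[0,0,0.5],[0,0,0],50],
    [[0,0,0.4],[0,0,0],50],
    [[0,0,0.2],[0,0,0],50],
    [[0,0,0],[0,0,0],50],
    [[0,0,0],[0,0,0],50],
    [[0,0,0],[0,0,0],5],
    [[0,0,0],[0,0,0],5],
    [[0,0,0],[0,0,0],5],
    [[0,0,0],[0,0,0],5],
  ],
)

```text
time_s: 37.8
tcp_pos: [589.8, 370.7, 203.8]
tool_rot: [[1.0, -0.0, 0.0], [-0.0, -1.0, 0.0], [0.0, -0.0, -1.0]]
ft_force: [0.0, -0.3, -0.0]
opening: 20.1
grasp_force: 0.0
```

```bash
python3 - <<'E'
from h import *
s=robot.state();print(s["tcp_pos"],s["opening"],s["grasp_force"],s["ft_force"])
R=np.hypot(170,17);a0=np.arctan2(17,170);prev=None
for t in np.linspace(1.84,0,17):
    y=-R*np.cos(a0+t);z=R*np.sin(a0+t)
    if prev:print(round(t,2),"ty %.2f tz %.2f"%(-(y-prev[0])/50,-(z-prev[1])/50))
    prev=(y,z)
E
```

```text
[589.77 370.7  203.83] 20.13358646555478 0.0 [ 0.04 -0.26 -0.01]
1.72 ty 0.37 tz -0.12
1.61 ty 0.39 tz -0.08
1.5 ty 0.39 tz -0.03
1.38 ty 0.39 tz 0.01
1.27 ty 0.39 tz 0.06
1.15 ty 0.38 tz 0.10
1.04 ty 0.36 tz 0.15
0.92 ty 0.35 tz 0.19
0.8 ty 0.32 tz 0.22
0.69 ty 0.29 tz 0.26
0.57 ty 0.26 tz 0.29
0.46 ty 0.23 tz 0.32
0.34 ty 0.19 tz 0.34
0.23 ty 0.15 tz 0.36
0.12 ty 0.11 tz 0.38
0.0 ty 0.06 tz 0.39
```

Emit:
carry_out(
  targets=[
    [[0,0,0],[0,0,0],5],
    [[0,0,0],[0,0,0],5],
    [[0,0.2,-0.06],[0,0,0],5],
    [[0,0.37,-0.1],[0,0,0],5],
    [[0,0.39,-0.07],[0,0,0],5],
    [[0,0.39,-0.02],[0,0,0],5],
    [[0,0.39,0.02],[0,0,0],5],
    [[0,0.39,0.06],[0,0,0],5],
    [[0,0.38,0.1],[0,0,0],5],
    [[0,0.36,0.15],[0,0,0],5],
  ],
)

```text
time_s: 38.8
tcp_pos: [590.2, 227.9, 197.2]
tool_rot: [[1.0, -0.0, 0.001], [-0.0, -1.0, 0.004], [0.001, -0.004, -1.0]]
ft_force: [15.1, 15.5, -19.3]
opening: 12.3
grasp_force: 31.3
```

Emit:
carry_out(
  targets=[
    [[0,0.15,0.16],[0,0,0],5],
    [[0,0.3,0.25],[0,0,0],5],
    [[0,0.29,0.27],[0,0,0],5],
    [[0,0.26,0.29],[0,0,0],5],
    [[0,0.23,0.32],[0,0,0],5],
    [[0,0.19,0.34],[0,0,0],5],
    [[0,0.15,0.36],[0,0,0],5],
    [[0,0.11,0.3],[0,0,0],5],
    [[0,0.05,0.2],[0,0,0],5],
    [[0,0,0],[0,0,0],5],
  ],
)

```text
time_s: 39.8
tcp_pos: [591.1, 141.1, 74.6]
tool_rot: [[1.0, -0.001, 0.004], [-0.001, -1.0, 0.001], [0.004, -0.001, -1.0]]
ft_force: [9.7, 4.8, -5.0]
opening: 10.5
grasp_force: 30.2
```

Emit:
carry_out(
  targets=[
    [[0,0.02,0.06],[0,0,0],5],
    [[0,0.01,0.06],[0,0,0],5],
    [[0,0,0.04],[0,0,0],5],
    [[0,0,0.03],[0,0,0],5],
    [[0,0,0],[0,0,0],5],
    [[0,0,0],[0,0,0],5],
    [[0,0,0],[0,0,0],5],
    [[0,0,0],[0,0,0],5],
    [[0,0,0],[0,0,0],5],
    [[0,0,0],[0,0,0],5],
  ],
)

```text
time_s: 40.8
tcp_pos: [591.2, 139.7, 66.4]
tool_rot: [[1.0, -0.0, 0.005], [-0.0, -1.0, 0.001], [0.005, -0.001, -1.0]]
ft_force: [8.6, 4.0, -1.3]
opening: 10.6
grasp_force: 30.0
```

Emit:
carry_out(
  targets=[
    [[0,0.01,0.04],[0,0,0],5],
    [[0,0,0.04],[0,0,0],5],
    [[0,0,0.03],[0,0,0],5],
    [[0,0,0],[0,0,0],5],
    [[0,0,0],[0,0,0],5],
    [[0,0,0],[0,0,0],5],
    [[0,0,0],[0,0,0],5],
    [[0,0,0],[0,0,0],5],
    [[0,0,0],[0,0,0],5],
    [[0,0,0],[0,0,0],5],
  ],
)

```text
time_s: 41.8
tcp_pos: [591.2, 139.0, 60.9]
tool_rot: [[1.0, -0.0, 0.005], [-0.0, -1.0, 0.001], [0.005, -0.001, -1.0]]
ft_force: [6.9, 2.7, -0.6]
opening: 10.6
grasp_force: 30.0
```

Emit:
carry_out(
  targets=[
    [[0,0,0],[0,0,0],40],
    [[0,0,0],[0,0,0],40],
    [[0,0,0],[0,0,0],40],
    [[0,0,-0.3],[0,0,0],40],
    [[0,0,-0.6],[0,0,0],40],
    [[0,0,-0.3],[0,0,0],0],
    [[0,0,0],[0,0,0],0],
    [[0,0,0],[0,0,0],0],
    [[0,0,0],[0,0,0],0],
    [[0,0,0],[0,0,0],0],
  ],
)

```text
time_s: 42.8
tcp_pos: [589.2, 138.7, 119.1]
tool_rot: [[1.0, -0.0, -0.002], [-0.0, -1.0, -0.0], [-0.002, 0.0, -1.0]]
ft_force: [0.3, -0.5, 0.1]
opening: 1.8
grasp_force: 0.0
```

```bash
python3 - <<'E'
from h import *
s=robot.state();print(s["tcp_pos"],s["opening"],s["ft_force"])
c0=cv2.imread("pics/scene0.png");c=camera("scene")
f=cv2.imread("pics/side0.png");g=camera("side")
r=lambda i:cv2.resize(i,(300,300),interpolation=cv2.INTER_CUBIC)
cv2.imwrite("pics/s9.png",np.vstack([np.hstack([r(c0[190:290,380:480]),r(c[190:290,380:480])]),np.hstack([r(f[250:380,190:320]),r(g[250:380,190:320])])]))
E
```

```text
[589.23 138.7  119.13] 1.7726351782745586 [ 0.31 -0.52  0.11]
```

View pics/s9.png

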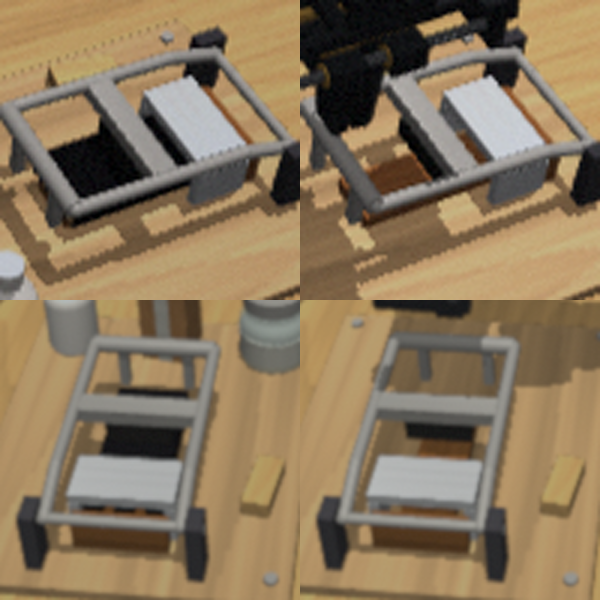

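s9 (before on the left, now on the right): the bar is down except for about 1 px at the handle. Pressing it home from above with closed fingers.

Emit:
carry_out(
  targets=[
    [[0,0,0.2],[0,0,0],0],
    [[0,0,0.2],[0,0,0],0],
    [[0,0,0.08],[0,0,0],0],
    [[0,0,0.04],[0,0,0],0],
    [[0,0,0.02],[0,0,0],0],
    [[0,0,0.02],[0,0,0],0],
    [[0,0,0],[0,0,0],0],
    [[0,0,0],[0,0,0],0],
    [[0,0,0],[0,0,0],0],
    [[0,0,0],[0,0,0],0],
  ],
)

```text
time_s: 43.9
tcp_pos: [589.8, 138.7, 92.2]
tool_rot: [[1.0, -0.0, 0.0], [-0.0, -1.0, 0.0], [0.0, -0.0, -1.0]]
ft_force: [0.6, -0.6, 0.8]
opening: 0.2
grasp_force: 0.2
```

Emit:
carry_out(
  targets=[
    [[0,0,0.02],[0,0,0],0],
    [[0,0,0.02],[0,0,0],0],
    [[0,0,0.02],[0,0,0],0],
    [[0,0,0],[0,0,0],0],
    [[0,0,0],[0,0,0],0],
    [[0,0,0],[0,0,0],0],
    [[0,0,0],[0,0,0],0],
    [[0,0,0],[0,0,0],0],
    [[0,0,0],[0,0,0],0],
    [[0,0,0],[0,0,0],0],
  ],
)

```text
time_s: 44.9
tcp_pos: [589.9, 138.6, 90.1]
tool_rot: [[1.0, -0.0, 0.001], [-0.0, -1.0, -0.0], [0.001, 0.0, -1.0]]
ft_force: [-3.6, -1.1, 9.6]
opening: 0.6
grasp_force: 4.6
```

Emit:
carry_out(
  targets=[
    [[0,0,0.02],[0,0,0],0],
    [[0,0,0.01],[0,0,0],0],
    [[0,0,0],[0,0,0],0],
    [[0,0,0],[0,0,0],0],
    [[0,0,0],[0,0,0],0],
    [[0,0,0],[0,0,0],0],
    [[0,0,0],[0,0,0],0],
    [[0,0,0],[0,0,0],0],
    [[0,0,0],[0,0,0],0],
    [[0,0,0],[0,0,0],0],
  ],
)

```text
time_s: 45.9
tcp_pos: [590.0, 138.6, 89.9]
tool_rot: [[1.0, 0.0, 0.002], [0.0, -1.0, -0.0], [0.002, 0.0, -1.0]]
ft_force: [-8.3, -0.9, 19.7]
opening: 0.7
grasp_force: 9.6
```

Bar is against its stop (19.7 N over 0.2 mm). Now the bottle back.

Emit:
carry_out(
  targets=[
    [[0,0,-0.4],[0,0,0],0],
    [[0,0,-0.9],[0,0,0],70],
    [[0,0.4,-0.8],[0,0,0],70],
    [[0.1,0.9,0],[0,0,0],70],
    [[0.1,0.9,0],[0,0,0],70],
    [[0.1,0.9,0],[0,0,0],70],
    [[0.1,0.9,0],[0,0,0],70],
    [[0.1,0.9,0],[0,0,0],70],
    [[0.1,0.9,0],[0,0,0],70],
    [[0,0.9,0],[0,0,0],70],
  ],
)

```text
time_s: 46.9
tcp_pos: [619.6, -198.1, 192.2]
tool_rot: [[1.0, -0.0, -0.0], [-0.0, -1.0, 0.0], [-0.0, -0.0, -1.0]]
ft_force: [-0.5, -0.3, -0.0]
opening: 68.7
grasp_force: 0.0
```

Emit:
carry_out(
  targets=[
    [[0,0.9,0],[0,0,0],70],
    [[0,0.6,0],[0,0,0],70],
    [[0,0.4,0],[0,0,0],70],
    [[0,0,0],[0,0,0],70],
    [[0,0,0],[0,0,0],70],
    [[0,0,0],[0,0,0],70],
    [[0,0,0],[0,0,0],70],
    [[0,0,0.5],[0,0,0],70],
    [[0,0,0.9],[0,0,0],70],
    [[0,0,0.5],[0,0,0],70],
  ],
)

```text
time_s: 47.9
tcp_pos: [618.8, -289.8, 94.6]
tool_rot: [[1.0, 0.001, -0.003], [0.001, -1.0, 0.002], [-0.003, -0.002, -1.0]]
ft_force: [0.1, -0.3, 0.7]
opening: 69.7
grasp_force: 0.0
```

Emit:
carry_out(
  targets=[
    [[0,0,0.4],[0,0,0],70],
    [[0,0,0.3],[0,0,0],70],
    [[0,0,0.1],[0,0,0],70],
    [[0,0,0],[0,0,0],70],
    [[0,0,0],[0,0,0],70],
    [[0,0,0],[0,0,0],70],
    [[0,0,0],[0,0,0],70],
    [[0,0,0],[0,0,0],70],
    [[0,0,0],[0,0,0],70],
    [[0,0,0],[0,0,0],70],
  ],
)

```text
time_s: 48.9
tcp_pos: [619.6, -291.3, 57.6]
tool_rot: [[1.0, -0.0, 0.0], [-0.0, -1.0, -0.0], [0.0, 0.0, -1.0]]
ft_force: [0.3, -0.4, -0.3]
opening: 70.2
grasp_force: 0.0
```

Emit:
carry_out(
  targets=[
    [[0,0.01,0.12],[0,0,0],70],
    [[0,0,0.06],[0,0,0],70],
    [[0,0,0],[0,0,0],70],
    [[0,0,0],[0,0,0],15],
    [[0,0,0],[0,0,0],15],
    [[0,0,0],[0,0,0],15],
    [[0,0,0],[0,0,0],15],
    [[0,0,0],[0,0,0],15],
    [[0,0,0],[0,0,0],15],
    [[0,0,0],[0,0,0],15],
  ],
)

```text
time_s: 49.9
tcp_pos: [619.6, -291.8, 48.7]
tool_rot: [[1.0, -0.0, 0.0], [-0.0, -1.0, -0.0], [0.0, 0.0, -1.0]]
ft_force: [0.0, 0.8, 0.8]
opening: 43.3
grasp_force: 30.0
```

Emit:
carry_out(
  targets=[
    [[0,0,-0.2],[0,0,0],15],
    [[0,0,-0.6],[0,0,0],15],
    [[0,0,-0.9],[0,0,0],15],
    [[0,-0.3,-0.8],[0,0,0],15],
    [[0.2,-0.9,0],[0,0,0],15],
    [[0.2,-0.9,0],[0,0,0],15],
    [[0.2,-0.9,0],[0,0,0],15],
    [[0.2,-0.9,0],[0,0,0],15],
    [[0.2,-0.9,0],[0,0,0],15],
    [[0.194,-0.9,0],[0,0,0],15],
  ],
)

```text
time_s: 50.9
tcp_pos: [679.4, -4.9, 174.3]
tool_rot: [[1.0, -0.0, 0.0], [-0.0, -1.0, -0.0], [0.0, 0.0, -1.0]]
ft_force: [1.9, -0.6, -0.6]
opening: 43.4
grasp_force: 30.0
```

Emit:
carry_out(
  targets=[
    [[0,-0.8,0],[0,0,0],15],
    [[0,-0.5,0],[0,0,0],15],
    [[0,-0.2,0],[0,0,0],15],
    [[0,0,0.3],[0,0,0],15],
    [[0,0,0.8],[0,0,0],15],
    [[0,0,0.7],[0,0,0],15],
    [[0,0,0.3],[0,0,0],15],
    [[0,0,0],[0,0,0],15],
    [[0,0,0],[0,0,0],15],
    [[0,0,0],[0,0,0],15],
  ],
)

```text
time_s: 51.9
tcp_pos: [680.4, 67.9, 70.9]
tool_rot: [[1.0, -0.0, 0.004], [-0.0, -1.0, -0.0], [0.004, 0.0, -1.0]]
ft_force: [0.5, 0.5, -0.7]
opening: 43.2
grasp_force: 30.0
```

Emit:
carry_out(
  targets=[
    [[-0.01,0,0.15],[0,0,0],15],
    [[0,0,0.1],[0,0,0],15],
    [[0,0,0],[0,0,0],15],
    [[0,0,0],[0,0,0],15],
    [[0,0,0],[0,0,0],15],
    [[0,0,0],[0,0,0],15],
    [[0,0,0],[0,0,0],15],
    [[0,0,0],[0,0,0],15],
    [[0,0,0],[0,0,0],15],
    [[0,0,0],[0,0,0],15],
  ],
)

```text
time_s: 52.9
tcp_pos: [678.8, 68.2, 56.1]
tool_rot: [[1.0, -0.0, 0.0], [-0.0, -1.0, 0.0], [0.0, -0.0, -1.0]]
ft_force: [0.4, 0.4, -1.3]
opening: 43.6
grasp_force: 30.0
```

Emit:
carry_out(
  targets=[
    [[0.01,0,0.03],[0,0,0],15],
    [[0,0,0],[0,0,0],15],
    [[0,0,0],[0,0,0],15],
    [[0,0,0],[0,0,0],70],
    [[0,0,0],[0,0,0],70],
    [[0,0,0],[0,0,0],70],
    [[0,0,-0.3],[0,0,0],70],
    [[0,0,-0.8],[0,0,0],70],
    [[0,0,-0.9],[0,0,0],70],
    [[-0.2,0.4,-0.6],[0,0,0],70],
  ],
)

```text
time_s: 53.9
tcp_pos: [670.2, 49.7, 189.1]
tool_rot: [[1.0, 0.002, 0.005], [0.002, -1.0, -0.0], [0.005, 0.0, -1.0]]
ft_force: [-0.7, -0.7, 0.1]
opening: 70.1
grasp_force: 0.0
```

Emit:
carry_out(
  targets=[
    [[-0.35,0.9,0],[0,0,0],70],
    [[-0.35,0.9,0],[0,0,0],70],
    [[-0.35,0.9,0],[0,0,0],70],
    [[-0.35,0.9,0],[0,0,0],70],
    [[-0.35,0.9,0],[0,0,0],70],
    [[-0.35,0.9,0],[0,0,0],70],
    [[-0.35,0.9,0],[0,0,0],70],
    [[-0.25,0.7,0],[0,0,0],70],
    [[0,0,0],[0,0,0],70],
    [[0,0,0],[0,0,0],70],
  ],
)

```text
time_s: 54.9
tcp_pos: [534.2, -302.0, 185.4]
tool_rot: [[1.0, -0.001, 0.001], [-0.001, -1.0, -0.0], [0.001, 0.0, -1.0]]
ft_force: [0.3, -0.3, -0.5]
opening: 70.0
grasp_force: 0.0
```

Emit:
carry_out(
  targets=[
    [[0,0,0.5],[0,0,0],70],
    [[0,0,0.9],[0,0,0],70],
    [[0,0,0.8],[0,0,0],70],
    [[0,0,0.4],[0,0,0],70],
    [[0,0,0.28],[0,0,0],70],
    [[0,0,0],[0,0,0],70],
    [[0,0,0],[0,0,0],70],
    [[0,0,0],[0,0,0],70],
    [[0,0,0],[0,0,0],20],
    [[0,0,0],[0,0,0],20],
  ],
)

```text
time_s: 55.9
tcp_pos: [534.5, -302.0, 41.3]
tool_rot: [[1.0, -0.0, 0.001], [-0.0, -1.0, -0.001], [0.001, 0.001, -1.0]]
ft_force: [-0.8, -0.2, 0.2]
opening: 56.0
grasp_force: 0.0
```

Emit:
carry_out(
  targets=[
    [[0,0,0],[0,0,0],20],
    [[0,0,0],[0,0,0],20],
    [[0,0,0],[0,0,0],20],
    [[0,0,0],[0,0,0],20],
    [[0,0,0],[0,0,0],20],
    [[0,0,0],[0,0,0],20],
    [[0,0,0],[0,0,0],20],
    [[0,0,0],[0,0,0],20],
    [[0,0,0],[0,0,0],20],
    [[0,0,0],[0,0,0],20],
  ],
)

```text
time_s: 56.9
tcp_pos: [534.3, -301.8, 40.8]
tool_rot: [[1.0, -0.0, 0.0], [-0.0, -1.0, -0.0], [0.0, 0.0, -1.0]]
ft_force: [-1.1, -0.4, 5.4]
opening: 41.8
grasp_force: 29.9
```

Emit:
carry_out(
  targets=[
    [[0,0,-0.2],[0,0,0],20],
    [[0,0,-0.6],[0,0,0],20],
    [[0,0,-0.9],[0,0,0],20],
    [[0,-0.3,-0.8],[0,0,0],20],
    [[0.2,-0.9,0],[0,0,0],20],
    [[0.2,-0.9,0],[0,0,0],20],
    [[0.2,-0.9,0],[0,0,0],20],
    [[0.2,-0.9,0],[0,0,0],20],
    [[0.2,-0.9,0],[0,0,0],20],
    [[0.2,-0.9,0],[0,0,0],20],
  ],
)

```text
time_s: 57.9
tcp_pos: [594.3, -14.8, 165.8]
tool_rot: [[1.0, -0.0, -0.0], [-0.0, -1.0, 0.0], [-0.0, -0.0, -1.0]]
ft_force: [0.7, -0.4, -0.8]
opening: 41.8
grasp_force: 29.9
```

Emit:
carry_out(
  targets=[
    [[0,-0.8,0],[0,0,0],20],
    [[0,-0.6,0],[0,0,0],20],
    [[0,-0.22,0],[0,0,0.1],20],
    [[0,0,0.3],[0,0,0],20],
    [[0,0,0.8],[0,0,0],20],
    [[0,0,0.8],[0,0,0],20],
    [[0,0,0.36],[0,0,0],20],
    [[0,0,0],[0,0,0],20],
    [[0,0,0],[0,0,0],20],
    [[0,0,0],[0,0,0],20],
  ],
)

```text
time_s: 58.9
tcp_pos: [595.2, 64.2, 54.3]
tool_rot: [[0.995, -0.1, 0.003], [-0.1, -0.995, -0.0], [0.003, -0.0, -1.0]]
ft_force: [0.4, -0.6, -0.9]
opening: 41.9
grasp_force: 29.9
```

Emit:
carry_out(
  targets=[
    [[0,0,0.06],[0,0,0],20],
    [[0,0,0.04],[0,0,0],20],
    [[0,0,0],[0,0,0],20],
    [[0,0,0],[0,0,0],20],
    [[0,0,0],[0,0,0],20],
    [[0,0,0],[0,0,0],20],
    [[0,0,0],[0,0,0],20],
    [[0,0,0],[0,0,0],20],
    [[0,0,0],[0,0,0],20],
    [[0,0,0],[0,0,0],20],
  ],
)

```text
time_s: 59.9
tcp_pos: [594.4, 64.2, 47.6]
tool_rot: [[0.995, -0.1, 0.0], [-0.1, -0.995, -0.0], [0.0, 0.0, -1.0]]
ft_force: [-0.3, -0.2, -1.6]
opening: 41.6
grasp_force: 29.9
```

Emit:
carry_out(
  targets=[
    [[0,0,0.02],[0,0,0],20],
    [[0,0,0],[0,0,0],20],
    [[0,0,0],[0,0,0],70],
    [[0,0,0],[0,0,0],70],
    [[0,0,0],[0,0,0],70],
    [[0,0,-0.3],[0,0,0],70],
    [[0,0,-0.8],[0,0,0],70],
    [[0,0,-0.9],[0,0,0],70],
    [[0,0,-0.8],[0,0,-0.1],88],
    [[-0.2,0.6,0],[0,0,0],88],
  ],
)

```text
time_s: 60.9
tcp_pos: [586.7, 35.8, 193.5]
tool_rot: [[1.0, 0.006, 0.012], [0.006, -1.0, -0.001], [0.012, 0.001, -1.0]]
ft_force: [1.3, -1.7, -0.1]
opening: 84.0
grasp_force: 0.0
```

Emit:
carry_out(
  targets=[
    [[-0.35,0.9,0],[0,0,0],88],
    [[-0.35,0.9,0],[0,0,0],88],
    [[-0.35,0.9,0],[0,0,0],88],
    [[-0.35,0.9,0],[0,0,0],88],
    [[-0.35,0.9,0],[0,0,0],88],
    [[-0.35,0.9,0],[0,0,0],88],
    [[-0.35,0.9,0],[0,0,0],88],
    [[-0.31,0.64,0],[0,0,0],88],
    [[0,0,0],[0,0,0],88],
    [[0,0,0],[0,0,0],88],
  ],
)

```text
time_s: 61.9
tcp_pos: [446.2, -312.8, 187.3]
tool_rot: [[1.0, -0.001, 0.001], [-0.001, -1.0, -0.0], [0.001, 0.0, -1.0]]
ft_force: [0.2, 0.1, -0.2]
opening: 87.8
grasp_force: 0.0
```

Emit:
carry_out(
  targets=[
    [[0,0,0.5],[0,0,0],88],
    [[0,0,0.9],[0,0,0],88],
    [[0,0,0.8],[0,0,0],88],
    [[0,0,0.45],[0,0,0],88],
    [[0,0,0.28],[0,0,0],88],
    [[0,0,0],[0,0,0],88],
    [[0,0,0],[0,0,0],88],
    [[0,0,0],[0,0,0],88],
    [[0,0,0],[0,0,0],30],
    [[0,0,0],[0,0,0],30],
  ],
)

```text
time_s: 62.9
tcp_pos: [446.5, -313.0, 40.7]
tool_rot: [[1.0, -0.0, 0.001], [-0.0, -1.0, -0.001], [0.001, 0.001, -1.0]]
ft_force: [-0.7, -0.2, 0.2]
opening: 74.3
grasp_force: 0.0
```

Emit:
carry_out(
  targets=[
    [[0,0,0],[0,0,0],30],
    [[0,0,0],[0,0,0],30],
    [[0,0,0],[0,0,0],30],
    [[0,0,0],[0,0,0],30],
    [[0,0,0],[0,0,0],30],
    [[0,0,0],[0,0,0],30],
    [[0,0,0],[0,0,0],30],
    [[0,0,0],[0,0,0],30],
    [[0,0,0],[0,0,0],30],
    [[0,0,0],[0,0,0],30],
  ],
)

```text
time_s: 63.9
tcp_pos: [446.3, -312.9, 40.3]
tool_rot: [[1.0, -0.0, 0.0], [-0.0, -1.0, -0.0], [0.0, 0.0, -1.0]]
ft_force: [-1.9, -0.2, 6.0]
opening: 58.8
grasp_force: 30.0
```

Emit:
carry_out(
  targets=[
    [[0,0,-0.2],[0,0,0],30],
    [[0,0,-0.6],[0,0,0],30],
    [[0,0,-0.9],[0,0,0],30],
    [[0,-0.4,-0.8],[0,0,0],30],
    [[0.2,-0.9,0],[0,0,0],30],
    [[0.2,-0.9,0],[0,0,0],30],
    [[0.2,-0.9,0],[0,0,0],30],
    [[0.2,-0.9,0],[0,0,0],30],
    [[0.2,-0.9,0],[0,0,0],30],
    [[0.226,-0.9,0],[0,0,0],30],
  ],
)

```text
time_s: 64.9
tcp_pos: [507.4, -20.7, 165.3]
tool_rot: [[1.0, -0.0, -0.0], [-0.0, -1.0, 0.0], [-0.0, -0.0, -1.0]]
ft_force: [0.8, 0.1, -0.4]
opening: 59.0
grasp_force: 30.0
```

Emit:
carry_out(
  targets=[
    [[0,-0.9,0],[0,0,0],30],
    [[0,-0.6,0],[0,0,0],30],
    [[0,-0.28,0],[0,0,0],30],
    [[0,0,0.3],[0,0,0],30],
    [[0,0,0.8],[0,0,0],30],
    [[0,0,0.8],[0,0,0],30],
    [[0,0,0.36],[0,0,0],30],
    [[0,0,0],[0,0,0],30],
    [[0,0,0],[0,0,0],30],
    [[0,0,0],[0,0,0],30],
  ],
)

```text
time_s: 65.9
tcp_pos: [508.5, 65.9, 53.5]
tool_rot: [[1.0, -0.001, 0.002], [-0.001, -1.0, -0.0], [0.002, 0.0, -1.0]]
ft_force: [-0.2, 0.3, -1.3]
opening: 58.9
grasp_force: 30.0
```

Emit:
carry_out(
  targets=[
    [[0,0,0.06],[0,0,0],30],
    [[0,0,0.02],[0,0,0],30],
    [[0,0,0],[0,0,0],30],
    [[0,0,0],[0,0,0],30],
    [[0,0,0],[0,0,0],30],
    [[0,0,0],[0,0,0],30],
    [[0,0,0],[0,0,0],30],
    [[0,0,0],[0,0,0],30],
    [[0,0,0],[0,0,0],30],
    [[0,0,0],[0,0,0],30],
  ],
)

```text
time_s: 66.9
tcp_pos: [507.6, 66.2, 48.0]
tool_rot: [[1.0, -0.0, -0.0], [-0.0, -1.0, 0.0], [-0.0, -0.0, -1.0]]
ft_force: [0.3, -0.2, -1.3]
opening: 59.1
grasp_force: 30.0
```

Contact is expected near 46.3; lower 1.5 mm, release, lift, and go back to the w2 viewpoint to compare.

Emit:
carry_out(
  targets=[
    [[0,0,0.02],[0,0,0],30],
    [[0,0,0.012],[0,0,0],30],
    [[0,0,0],[0,0,0],30],
    [[0,0,0],[0,0,0],88],
    [[0,0,0],[0,0,0],88],
    [[0,0,0],[0,0,0],88],
    [[0,0,0],[0,0,0],88],
    [[0,0,-0.3],[0,0,0],88],
    [[0,0,-0.8],[0,0,0],88],
    [[0,0,-0.9],[0,0,0],88],
  ],
)

```text
time_s: 67.9
tcp_pos: [506.9, 66.3, 146.9]
tool_rot: [[1.0, -0.0, -0.003], [-0.0, -1.0, 0.0], [-0.003, -0.0, -1.0]]
ft_force: [0.7, -1.7, 0.4]
opening: 88.2
grasp_force: 0.0
```

Emit:
carry_out(
  targets=[
    [[0,0,-0.9],[0,0,0],88],
    [[0.1,0.05,-0.7],[0,0,0],88],
    [[0.17,0.1,-0.44],[0,0,0],88],
    [[0,0,0],[0,0,0],88],
    [[0,0,0],[0,0,0],88],
    [[0,0,0],[0,0,0],88],
    [[0,0,0],[0,0,0],88],
    [[0,0,0],[0,0,0],88],
    [[0,0,0],[0,0,0],88],
    [[0,0,0],[0,0,0],88],
  ],
)

```text
time_s: 68.9
tcp_pos: [521.1, 58.7, 248.3]
tool_rot: [[1.0, -0.0, -0.0], [-0.0, -1.0, 0.0], [-0.0, -0.0, -1.0]]
ft_force: [0.2, -0.1, -0.5]
opening: 88.2
grasp_force: 0.0
```

```bash
python3 - <<'E'
from h import *
import pickle
s=robot.state();s2=pickle.load(open("w2.pkl","rb"));print(s["time_s"],s["tcp_pos"],s2["tcp_pos"])
a=cv2.imread("pics/w2.png");b=camera("wrist")
L=lambda i:np.hstack([i[0:290,60:380]])
cv2.imwrite("pics/w10.png",np.hstack([cv2.resize(L(a),(400,362)),cv2.resize(L(b),(400,362))]))
# shift of each object by template match
for n,z,(x0,y0,x1,y1) in[("bottle",102,(292,12,328,44)),("carton",88,(280,103,348,170)),("jar",84,(284,210,342,272)),("bar",72,(212,82,240,206)),("board",12,(330,150,356,190))]:
    m=8;T=a[y0:y1,x0:x1];W=b[max(0,y0-m):y1+m,x0-m:x1+m]
    r=cv2.matchTemplate(W,T,cv2.TM_CCOEFF_NORMED);_,v,_,(px,py)=cv2.minMaxLoc(r)
    u0=np.array([(x0+x1)/2,(y0+y1)/2]);u1=u0+[px-m,py-min(m,y0)]
    print(n,round(v,3),u1-u0,"world shift",ray("wrist",u1,z,s)-ray("wrist",u0,z,s2))
E
```

```text
68.9 [521.08  58.75 248.28] [521.06  58.88 249.4 ]
bottle 0.956 [-1. -1.] world shift [0.61 0.37]
carton 0.984 [0. 0.] world shift [ 0.09 -0.23]
jar 0.952 [ 0. -1.] world shift [ 1.28 -0.1 ]
bar 0.764 [-1.  0.] world shift [0.27 0.41]
board 0.944 [0. 0.] world shift [ 0.18 -0.07]
```

View pics/w10.png

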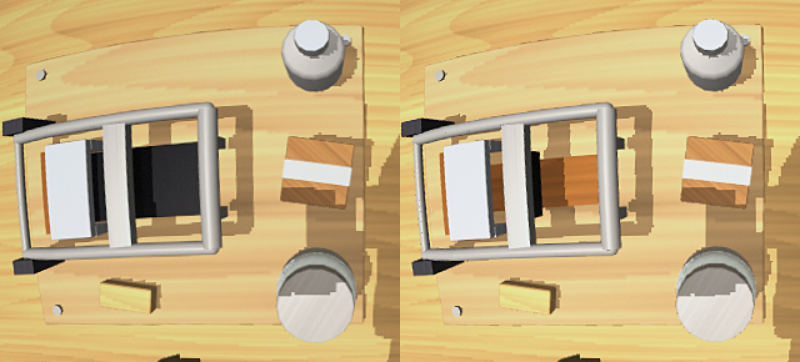

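w10 (start on the left, now on the right): all three stand back within about 1 mm of where they were, and the bar is down as at the start. Handing in.

```bash
python3 -c "
from rig import robot
print(robot.job_done())"
```

```text
the job is handed in; nothing more can be done
None
```

The job is done and handed in at about 69 s: the divider lies flat and centred on the rest, the bar is fully down again, and the bottle, jar and carton stand upright within about 1 mm of their starting spots.

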